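Put the boot-care things away in the bench cabinet

ROBOT

A 6-joint arm with a two-finger parallel gripper is mounted at the origin on the work surface. World frame = base frame: x ahead of the robot, y to its left, z up, the work surface at z = 0. Lengths are in m, angles in rad, forces in N, time in s.
With the tool pointing down it reaches from about 0.35 to 0.775 m from the base axis. Payload 7.3 kg.
Tool frame: the origin (TCP) lies at the very end of the fingers, on their centre line; the grasp point (between the pads) lies 19 mm behind it (robot.hold_point_z is the distance from the TCP to the grasp point, in m); z points along the fingers, y is the direction in which the jaws open and shut (so a half turn about z gives the same grasp; the last joint's range is limited). The gripper opens to 92 mm and grips with 3 to 60 N. Pads are 19 mm wide; open, the fingers measure 130 mm over their backs; the gripper's body (75 mm by 190 mm) begins 47 mm behind the grasp point.
Start: joints at [1.148, 0.342, 1.524, -0, 1.275, -0.146], TCP at [0.143, 0.505, 0.199] pointing down, gripper open.
Joint ranges: [-2.53, 2.53], [-0.77, 2.02], [0.04, 2.7], [-1, 4.14], [0.28, 2.66], [-3.11, 3.11]. Speed limits (rad/s): [2.57, 2.57, 3.14, 3.14, 3.14, 3.14].

INTERFACE

Orientations are given as [roll, pitch, yaw] about the fixed x, y, z axes, in that order (R = Rz(yaw) Ry(pitch) Rx(roll)).
In Python, from cell import monitor, viewer, robot gives the robot as it stands.
- The arm moves only by the tool move_arm, never from a script. Its argument "deltas" is a list of rows, each an object of numbers: "x", "y", "z": the shift along the tool's x, y, z in m; "wx", "wy", "wz": the turn, a rotation vector about the tool's x, y, z in degrees; "hand": the opening, from 0 (shut) to 1 (fully open). In form: [{"x": .., "y": .., "z": .., "wx": .., "wy": .., "wz": .., "hand": ..}, ...]. A call has 1 to 8 rows; each row is the pose to reach, as a shift and turn from the pose commanded when the call began, along the tool's axes at that moment; what a row does not reach only later rows make up. A row lasts 1/8 s, in which the tool goes at most 62.5 mm and 10.7 degrees, less where a joint would pass 70% of its speed; a pose out of reach is approached as far as the arm can. A call with a gripper value outside its range is refused whole. The fingers move at their own pace and stop on an object; "grip_force" is the grip in N (left out, the last holds). Time passes only in rows, so rows that repeat a pose let the fingers close. It gives the time, the measured TCP pose, the force and the opening at its end, in the units of the state.
- monitor.observe(): the state, without advancing time (a new reading comes with each control period).
- viewer.read_camera(name): name is "side" or "top"; returns the picture (480x640x3 uint8, red, green, blue); there is no depth.
- viewer.camera_params(name): a dict with "camera_matrix" (3x3 intrinsics, pixels), "k1" (the pictures are not rectified: a ray, as slopes to the right and down, at radius r is drawn at 1 + k1 r^2 times it, then the intrinsics apply), "R" (3x3) and "t" (3): a world point X has camera coordinates R X + t. Camera axes: x right, y down, z forward; pixel columns grow to the right and rows downward; lengths in m; the calibration is good to about 2 mm. A picture is of the moment at which its call begins. camera_params takes no time and is no camera call.
- robot.hand_in(): hands the job in, once; it reports no verdict.
The state is a dict: "time": time; "qpos": joint angles; "qvel": joint speeds; "joint_efforts": joint torques, N m; "tool_pos": TCP position; "tool_rot": TCP orientation; "contact_force": force on the tool from outside, world axes, zero at the start; "torque": the same for the moment, N m; "opening": finger opening in m.
Only numpy, scipy, OpenCV 4.12 (cv2) and the standard library are available. Lean on these libraries where they do the work, as an engineer would, in place of code of your own. Each camera call takes 0.05 s, during which the arm holds its last target. There are 200 camera calls.

TASK

Put the boot-care things away in the little white cabinet whose door stands open: first stand the two tall ones (the steel flask and the spray bottle) upright side by side at the back, each with at least half of it under the hood, and only then stand the squat jar upright in the front bay before them. Set each one down on the cabinet floor rather than dropping it, then swing the cabinet door fully shut; leave everything else on the bench where it is.

Things in the scene. Friction and masses are not known exactly. Their poses are not given: they have to be found in the camera images.
- cabinet: White plastic cabinet fixed to the bench, 200 x 256 mm, 184 mm tall. Origin: on the bench, under the middle of its width; its x points from front to back, y to its left, z up. Floor 6 mm thick. Inner space: x from -105 (shut door) to +87 mm (back wall), y from -122 to +122 mm. Only the rear part has a hood; the front bay is open above.
- hood_edge (a point): Middle of the lower front edge of the cabinet's hood, 176 mm above the bench, 22 mm behind the cabinet's origin; axes as the cabinet. The roof, 8 mm thick, covers from here back to the back wall (65 mm), with full-height side walls there.
- bay (a point): Centre of the floor of the cabinet's open front bay, 42 mm in front of the cabinet's origin, 6 mm above the bench; axes as the cabinet. The bay is 127 mm deep (up to the hood's edge) and 244 mm wide; its side walls are 6 mm thick and 88 mm high, its front is closed only by the door.
- cab_door (a joint): Swing door of the cabinet, angle in rad: 0 is shut, grows as it opens towards the robot, up to 1.9; starts well open (1.4 to 1.7). Hinge upright on the cabinet's left (+y) front edge. Light friction (about 0.05 N m) leaves it where it is pushed; no latch. Panel 252 mm wide, 10 mm thick, from 6 to 86 mm above the bench.
- door_hinge (a point): Point on the door's hinge axis, 46 mm above the bench, in the plane of the door's inner face. Its axes turn with the door: -y runs along the door from the hinge to the free edge, -x points out of its outer face, z up.
- door_mid (a point): Point on the door's outer face, 130 mm from the hinge, 46 mm above the bench. Axes as door_hinge. Shut, the door runs from the hinge along the cabinet's -y, its outer face looking to the cabinet's -x. A knob stands 20 mm out of the outer face, 228 mm from the hinge.
- flask_center (a point): Steel vacuum flask, tall: 130 mm high, round body 56 mm diameter up to 95 mm, then narrowing to a 44 mm cap. Point on its axis, half-way up (65 mm above its foot); z along its axis. About 0.3 kg. Stands upright at the start.
- spray_center (a point): Aluminium spray bottle, tall: 124 mm high, round body 50 mm diameter up to 84 mm, then a shoulder narrowing to a grey 24 mm neck and spray head. Point on its axis, half-way up (62 mm above its foot); z along its axis. About 0.2 kg. Stands upright at the start.
- jar_center (a point): Squat round jar of boot wax, 52 mm high, 60 mm diameter all the way up: amber glass with a 16 mm high aluminium lid on top. Point on its axis, half-way up (26 mm above its foot); z along its axis. About 0.2 kg. Stands upright at the start.
- bowl: Bystander: grey stone-look ceramic key bowl, 90 mm across, 42 mm high, stands among the things. Origin: centre of its underside.
- carabiner: Bystander: steel carabiner lying flat, about 90 x 50 x 9 mm. Origin: its centre, on the bench.
- lunch_tin: Bystander: aluminium lunch tin, 150 x 100 x 53 mm. Origin: centre of its underside.
- mug: Bystander: white ceramic mug, 76 mm across plus handle, 75 mm high. Origin: centre of its underside.
- torch: Bystander: black torch lying down, 128 mm long, 27 mm thick. Origin: under its middle.

How it is judged:
By the outcome, as a careful person would: the job done as asked, in the order asked, and still so for the second after the job is handed in, with the robot touching nothing.
It also fails if it takes over 72 s, if anything falls off the work surface, if the arm or the gripper's body presses on something with over 40 N, if the wrist force passes 120 N, or if a joint passes its speed limit or range.

## Working session

There is one attempt and no reset: what is moved stays moved. The work goes in short steps, Python scripts to look and compute and a tool call to move; the robot and the scene stay as the last step left them, time stands still between calls to the robot, and variables do not carry over. Pictures are saved under pics/ and viewed, about 8 in all and at most 12, crops included, and the job is handed in when it is done.

Besides the shell and the picture viewer there is one more tool, called as name(argument=value, ...) on one line, values as JSON. move_arm: Moves the arm, as the interface text tells. Its arguments: {"type":"object","properties":{"deltas":{"type":"array","items":{"type":"object","properties":{"x":{"type":"number"},"y":{"type":"number"},"z":{"type":"number"},"wx":{"type":"number"},"wy":{"type":"number"},"wz":{"type":"number"},"hand":{"type":"number"}}}},"grip_force":{"type":"number"}},"required":["deltas"]}

```bash
ls; mkdir -p pics; python3 - <<'E'
from cell import monitor, viewer, robot
import cv2
for n in("side","top"):
    im=viewer.read_camera(n); cv2.imwrite(f"pics/{n}0.png",im[...,::-1])
    p=viewer.camera_params(n); print(n,p)
print(monitor.observe(), robot.hold_point_z)
E
```

```text
pics
side {'camera_matrix': array([[543.00960174,   0.        , 321.28900494],
       [  0.        , 543.00960174, 242.8148865 ],
       [  0.        ,   0.        ,   1.        ]]), 'k1': -0.024244598900810665, 'R': array([[ 0.92302045, -0.3847482 ,  0.00143778],
       [-0.27199164, -0.65514862, -0.704841  ],
       [ 0.27212827,  0.65019159, -0.70936387]]), 't': array([-0.44620557,  0.22942006,  1.12260101])}
top {'camera_matrix': array([[463.7901497 ,   0.        , 311.97520105],
       [  0.        , 463.7901497 , 232.47914364],
       [  0.        ,   0.        ,   1.        ]]), 'k1': 0.030086511290987064, 'R': array([[-0.02041135, -0.99963252, -0.01783795],
       [-0.99203576,  0.02246782, -0.12393646],
       [ 0.1242917 ,  0.01516617, -0.99212981]]), 't': array([0.01791337, 0.4991296 , 1.06542617])}
{'time': 0.1, 'qpos': array([ 1.14798504e+00,  3.42636754e-01,  1.52493134e+00, -1.09539259e-05,
        1.27538354e+00, -1.45988297e-01]), 'qvel': array([-7.66774695e-04, -9.79377463e-04, -1.61246473e-03, -2.26601273e-04,
        6.35485864e-06,  1.43335546e-03]), 'joint_efforts': array([ 8.45074501e-04, -4.32004845e+01, -2.44696194e+01,  7.18699931e-02,
        5.25336410e-02, -4.35420327e-05]), 'tool_pos': array([0.1432928 , 0.50464941, 0.1980195 ]), 'tool_rot': array([-3.14024660e+00, -1.87328315e-04,  2.86477273e+00]), 'contact_force': array([-0.36888448, -0.04985504,  0.54568937]), 'torque': array([0.01846336, 0.033454  , 0.01358326]), 'opening': 0.09203788221306816} 0.0188
```

View pics/top0.png

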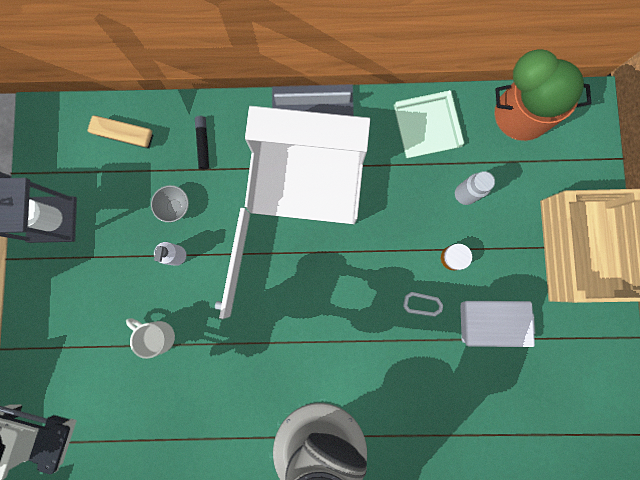

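View pics/side0.png

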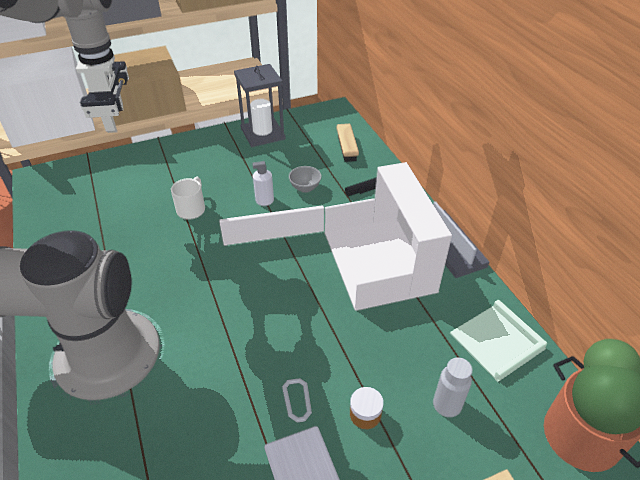

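Top: cabinet about (308,165), open door from (247,210) to (222,317), flask (475,187), spray (170,253), jar (457,257). I'll zoom the cabinet for corner pixels and measure the objects by colour masks.

```bash
cat > h.py <<'E'
import numpy as np, cv2
from cell import monitor, viewer, robot
P={n:viewer.camera_params(n) for n in("side","top")}
def ray(n,u,v):
    p=P[n];K=p["camera_matrix"]
    d=cv2.undistortPoints(np.array([[[u,v]]],float),K,np.array([p["k1"],0,0,0.]))[0,0] 
    R=p["R"]; return -R.T@p["t"], R.T@np.array([d[0],d[1],1])
def onz(n,u,v,z):
    c,d=ray(n,u,v); return c+d*(z-c[2])/d[2]
def proj(n,X):
    p=P[n];c=p["R"]@np.array(X)+p["t"];s=c[:2]/c[2];s=s*(1+p["k1"]*(s@s));return p["camera_matrix"][:2,:2]@s+p["camera_matrix"][:2,2]
def tri(a,b):
    (c1,d1),(c2,d2)=ray("top",*a),ray("side",*b)
    A=np.stack([d1,-d2],1); s=np.linalg.lstsq(A,c2-c1,rcond=None)[0]
    p,q=c1+d1*s[0],c2+d2*s[1]; return (p+q)/2,np.linalg.norm(p-q)
def shot(n,name):
    im=viewer.read_camera(n)[...,::-1].copy(); cv2.imwrite(f"pics/{name}.png",im); return im
E
python3 - <<'E'
from h import *
t=cv2.imread("pics/top0.png");s=cv2.imread("pics/side0.png")
a=cv2.resize(t[95:330,205:380],None,fx=2.5,fy=2.5,interpolation=cv2.INTER_CUBIC) #437x587
b=cv2.resize(t[160:275,435:505],None,fx=4,fy=4,interpolation=cv2.INTER_CUBIC)[:, :280]
c=np.zeros((587,780,3),np.uint8);c[:a.shape[0],:a.shape[1]]=a;c[:460,440:720]=b
d=cv2.resize(t[235:275,145:195],None,fx=3,fy=3,interpolation=cv2.INTER_CUBIC);c[465:585,440:590]=d
cv2.imwrite("pics/crop1.png",c)
# non-green masks
for n,im in(("top",t),("side",s)):
    h=cv2.cvtColor(im,cv2.COLOR_BGR2HSV); m=((h[...,0]<65)|(h[...,0]>95)|(h[...,1]<70)).astype(np.uint8)
    k,l,st,ce=cv2.connectedComponentsWithStats(m)
    for i in range(1,k):
        if 120<st[i,4]<20000: print(n,st[i],ce[i].round(1))
E
```

```text
Traceback (most recent call last):
ValueError: could not broadcast input array from shape (588,438,3) into shape (587,438,3)
```

```bash
python3 - <<'E'
from h import *
t=cv2.imread("pics/top0.png");s=cv2.imread("pics/side0.png")
a=cv2.resize(t[95:330,205:380],None,fx=2.5,fy=2.5,interpolation=cv2.INTER_CUBIC)
b=cv2.resize(t[160:275,435:505],None,fx=4,fy=4,interpolation=cv2.INTER_CUBIC)
c=np.zeros((590,780,3),np.uint8);c[:a.shape[0],:a.shape[1]]=a;c[:460,440:720]=b
d=cv2.resize(t[235:275,145:195],None,fx=3,fy=3,interpolation=cv2.INTER_CUBIC);c[465:585,440:590]=d
cv2.imwrite("pics/crop1.png",c)
for n,im in(("top",t),("side",s)):
    h=cv2.cvtColor(im,cv2.COLOR_BGR2HSV); m=((h[...,0]<65)|(h[...,0]>95)|(h[...,1]<70)).astype(np.uint8)
    k,l,st,ce=cv2.connectedComponentsWithStats(m)
    for i in range(1,k):
        if 120<st[i,4]<20000: print(n,st[i],ce[i].round(1))
E
```

```text
top [ 394   90   70   68 3453] [428.4 123.8]
top [  87  115   66   33 1241] [119.9 131. ]
top [455 171  40  34 916] [474.5 187.5]
top [ 151  185   38   38 1107] [169.2 203.4]
top [403 292  40  25 384] [422.3 304.3]
top [   0  301  640   58 5767] [378.9 330.2]
top [    0   403   640    77 10891] [223.8 442.5]
side [336 123  23  39 611] [347.2 141.8]
side [288 166  34  27 690] [304.6 178.1]
side [ 450  300   97   82 4205] [499.  340.2]
side [282 378  30  45 567] [297.  399.6]
side [483 469  31  11 191] [500.7 475.6]
```

View pics/crop1.png

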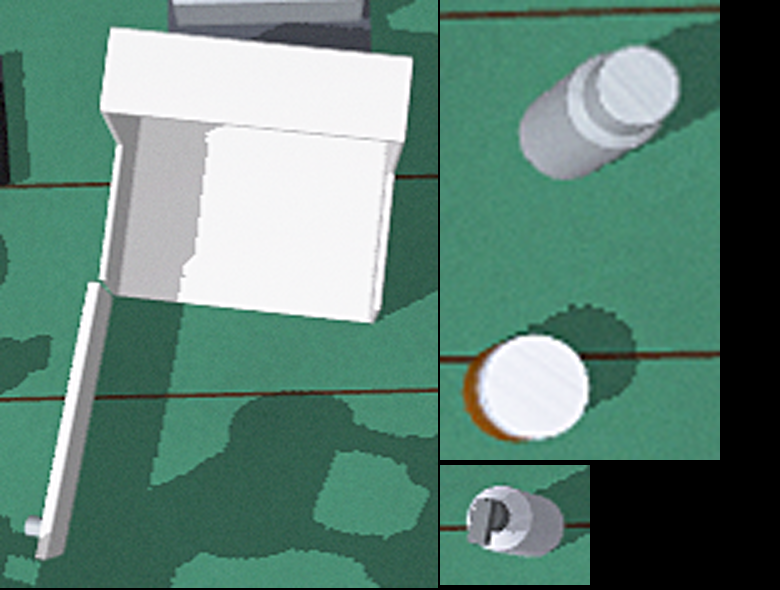

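```bash
python3 - <<'E'
from h import *
C=[onz("top",*p,.184) for p in((249,106.2),(369.8,117.8),(367.4,152.2),(245.4,139))]
for c in C: print(c.round(4))
print("edges",[np.linalg.norm(C[i]-C[(i+1)%4]).round(4) for i in range(4)])
yaws=[np.arctan2(*(C[a]-C[b])[[1,0]]) for a,b in((0,3),(1,2))]+[np.arctan2(*(C[a]-C[b])[[1,0]])-np.pi/2 for a,b in((0,1),(3,2))]
print("yaws deg",np.degrees(yaws))
# roof edges: front at cab x=22, back at ~+92(93?)
for n,(a,b,zz) in dict(flask=((484.5,181.75),(459,368),.13),jar=((458.25,256.5),(367,400),.052),).items():
    print(n,onz("top",*a,zz).round(4),onz("side",*b,zz).round(4),tri(a,b))
print("spray",onz("top",165,252.7,.084),onz("side",263,176,.084),onz("top",160,254,.124),onz("side",260,165,.124))
print("fl", onz("top",248.2,211.8,.088),onz("top",354.2,223.4,.088))
print("door top", onz("top",205+97/2.5,95+284/2.5,.086),onz("top",205+42/2.5,95+556/2.5,.086),onz("top",205+60/2.5,95+556/2.5,.006))
# side projections for cabinet
E
```

```text
[0.7509 0.1318 0.184 ]
[ 0.7187 -0.1208  0.184 ]
[ 0.6451 -0.1133  0.184 ]
[0.6799 0.1397 0.184 ]
edges [np.float64(0.2546), np.float64(0.074), np.float64(0.2554), np.float64(0.0714)]
yaws deg [-6.35992747 -5.80259544 -7.25265677 -7.83810087]
flask [ 0.5888 -0.3684  0.13  ] [ 0.5907 -0.3703  0.13  ] (array([ 0.59024807, -0.36942697,  0.12849253]), np.float64(0.002356439393801721))
jar [ 0.4339 -0.3262  0.052 ] [ 0.4378 -0.3269  0.052 ] (array([ 0.43574489, -0.32668601,  0.05240463]), np.float64(0.003841695418378565))
spray [0.4545453  0.33699897 0.084     ] [0.45877173 0.33331394 0.084     ] [0.44844548 0.33433126 0.124     ] [0.45256074 0.32919907 0.124     ]
fl [0.5425896  0.14931788 0.088     ] [ 0.51065359 -0.0887941   0.088     ]
door top [0.5505114  0.15957356 0.086     ] [0.30894375 0.2083692  0.086     ] [0.30438527 0.2081643  0.006     ]
```

```bash
python3 - <<'E'
from h import *
t=cv2.imread("pics/top0.png");s=cv2.imread("pics/side0.png")
a=cv2.resize(s[0:140,40:170],None,fx=4,fy=4,interpolation=cv2.INTER_CUBIC)
b=cv2.resize(t[390:480,0:90],None,fx=3,fy=3,interpolation=cv2.INTER_CUBIC)
c=np.zeros((560,800,3),np.uint8);c[:,:520]=a;c[:270,522:792]=b
cv2.imwrite("pics/crop2.png",c)
from scipy.spatial.transform import Rotation as Ro
o=monitor.observe();R=Ro.from_euler("xyz",o["tool_rot"]).as_matrix()
print(R.round(3))
for d in((0,0,0),(0,.065,-.02),(0,-.065,-.02),(0,0,-.066),(0,.095,-.066),(0,-.095,-.066),(.0375,0,-.066),(0,0,-.2)):
    X=o["tool_pos"]+R@np.array(d);u=proj("side",X);v=proj("top",X)
    print(d,X.round(3),"crop side",((u-[40,0])*4).round(),"crop top",((v-[0,390])*3+[522,0]).round())
print([x for x in dir(robot) if x[0]!="_"],[x for x in dir(monitor) if x[0]!="_"])
E
```

```text
[[-0.962  0.273 -0.001]
 [ 0.273  0.962 -0.001]
 [ 0.    -0.001 -1.   ]]
(0, 0, 0) [0.143 0.505 0.198] crop side [311. 523.] crop top [681.  69.]
(0, 0.065, -0.02) [0.161 0.567 0.218] crop side [318. 440.] crop top [562.  51.]
(0, -0.065, -0.02) [0.126 0.442 0.218] crop side [287. 555.] crop top [762. 105.]
(0, 0, -0.066) [0.143 0.505 0.264] crop side [283. 430.] crop top [615.  99.]
(0, 0.095, -0.066) [0.169 0.596 0.264] crop side [306. 351.] crop top [461.  58.]
(0, -0.095, -0.066) [0.117 0.413 0.264] crop side [257. 517.] crop top [770. 142.]
(0.0375, 0, -0.066) [0.107 0.515 0.264] crop side [219. 434.] crop top [593. 165.]
(0, 0, -0.2) [0.143 0.505 0.398] crop side [219. 220.] crop top [443. 179.]
['IKError', 'hand_in', 'hold_point_z'] ['observe']
```

View pics/crop2.png

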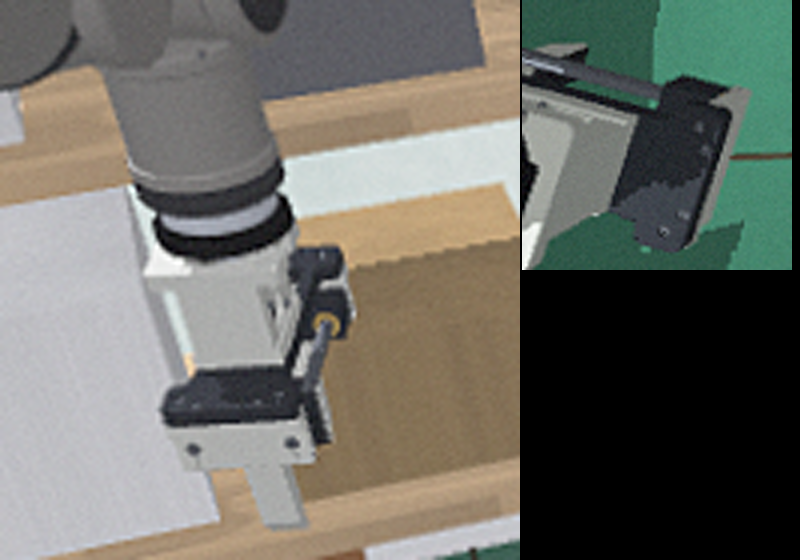

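```bash
cat >> h.py <<'E'
from scipy.spatial.transform import Rotation as Ro
CAB=np.array([.641,.017]);CY=np.radians(-7.4)
def cab(x,y,z=0):
    c,s=np.cos(CY),np.sin(CY); return np.array([CAB[0]+c*x-s*y,CAB[1]+s*x+c*y,z])
def tocab(p):
    d=np.array(p[:2])-CAB;c,s=np.cos(CY),np.sin(CY); return np.array([c*d[0]+s*d[1],-s*d[0]+c*d[1]])
def pose(G,psi,th,off=.0188):
    p,t=np.radians([psi,th]); z=np.array([np.cos(t)*np.cos(p),np.cos(t)*np.sin(p),-np.sin(t)])
    y=np.array([-np.sin(p),np.cos(p),0]); return np.array(G)+off*z, np.stack([np.cross(y,z),y,z],1)
def chain(*targets):
    "prints shift(m, tool axes) and turn(deg) from the previous pose, starting at the measured one"
    o=monitor.observe();p=o["tool_pos"];R=Ro.from_euler("xyz",o["tool_rot"]).as_matrix()
    print("t",round(o["time"],2),"q",o["qpos"].round(2),"G",(p-.0188*R[:,2]).round(4),"open",round(o["opening"],4),"F",o["contact_force"].round(1))
    for G,psi,th in targets:
        P2,R2=pose(G,psi,th); d=R.T@(P2-p); w=np.degrees(Ro.from_matrix(R.T@R2).as_rotvec())
        print("shift",d.round(4),"turn",w.round(2),"rows",round(max(np.linalg.norm(d)/.0625,np.linalg.norm(w)/10.7),1)); p,R=P2,R2
E
python3 - <<'E'
from h import *
h=np.array([np.cos(np.radians(-32)),np.sin(np.radians(-32)),0]); F=np.array([.590,-.369,.086])
chain(((.42,.08,.28),-7,60),(F-.12*h+[0,0,.06],-32,38),(F,-32,38))
E
```

```text
t 0.1 q [ 1.15  0.34  1.52 -0.    1.28 -0.15] G [0.1433 0.5047 0.2168] open 0.092 F [-0.4 -0.   0.5]
shift [-0.3915 -0.3315 -0.0653] turn [ -2.39 -29.96  -8.64] rows 8.3
shift [-0.0382 -0.3805  0.1713] turn [ 16.5  -21.65  18.98] rows 6.7
shift [-0.0266  0.      0.1315] turn [0. 0. 0.] rows 2.1
```

move_arm(deltas=[{"x":-0.049,"y":-0.041,"z":-0.008,"wx":-0.3,"wy":-3.7,"wz":-1.1,"hand":1},{"x":-0.098,"y":-0.083,"z":-0.016,"wx":-0.6,"wy":-7.5,"wz":-2.2,"hand":1},{"x":-0.147,"y":-0.124,"z":-0.024,"wx":-0.9,"wy":-11.2,"wz":-3.2,"hand":1},{"x":-0.196,"y":-0.166,"z":-0.033,"wx":-1.2,"wy":-15,"wz":-4.3,"hand":1},{"x":-0.245,"y":-0.207,"z":-0.041,"wx":-1.5,"wy":-18.7,"wz":-5.4,"hand":1},{"x":-0.294,"y":-0.249,"z":-0.049,"wx":-1.8,"wy":-22.5,"wz":-6.5,"hand":1},{"x":-0.343,"y":-0.29,"z":-0.057,"wx":-2.1,"wy":-26.2,"wz":-7.6,"hand":1},{"x":-0.3915,"y":-0.3315,"z":-0.065,"wx":-2.4,"wy":-30,"wz":-8.6,"hand":1}], grip_force=25)

```text
time: 1.1
tool_pos: [0.4206, 0.0917, 0.262]
tool_rot: [3.141, 0.528, 3.02]
contact_force: [1.2, 0.2, -0.3]
opening: 0.0919
```

```bash
python3 - <<'E'
from h import *
h=np.array([np.cos(np.radians(-32)),np.sin(np.radians(-32)),0]); F=np.array([.590,-.369,.086])
chain((F-.12*h+[0,0,.06],-32,38),(F,-32,38))
E
```

```text
t 1.1 q [ 0.14 -0.17  2.05 -0.19  0.76 -1.2 ] G [0.4112 0.0928 0.2782] open 0.0919 F [ 1.2  0.2 -0.3]
shift [-0.0471 -0.3923  0.1747] turn [ 16.6  -21.42  18.94] rows 6.9
shift [-0.0266  0.      0.1315] turn [0. 0. 0.] rows 2.1
```

move_arm(deltas=[{"x":-0.005,"y":-0.054,"z":0.025,"wx":2.4,"wy":-3.1,"wz":2.7},{"x":-0.011,"y":-0.109,"z":0.049,"wx":4.7,"wy":-6.2,"wz":5.4},{"x":-0.016,"y":-0.163,"z":0.073,"wx":7.1,"wy":-9.3,"wz":8.1},{"x":-0.022,"y":-0.217,"z":0.098,"wx":9.4,"wy":-12.4,"wz":10.8},{"x":-0.027,"y":-0.272,"z":0.122,"wx":11.8,"wy":-15.5,"wz":13.6},{"x":-0.033,"y":-0.326,"z":0.147,"wx":14.1,"wy":-18.6,"wz":16.3},{"x":-0.038,"y":-0.3805,"z":0.171,"wx":16.5,"wy":-21.65,"wz":19},{"x":-0.038,"y":-0.3805,"z":0.171,"wx":16.5,"wy":-21.65,"wz":19}])

```text
schema error: expected keys x, y, z, wx, wy, wz, hand
```

move_arm(deltas=[{"x":0},{"x":0}])

```text
schema error: expected keys x, y, z, wx, wy, wz, hand
```

```bash
python3 - <<'E'
from h import *
h=np.array([np.cos(np.radians(-32)),np.sin(np.radians(-32)),0]); F=np.array([.590,-.369,.086])
chain((F-.03*h+[0,0,.02],-32,38),(F,-32,38))
im=shot("side","s1"); cv2.imwrite("pics/s1c.png",cv2.resize(im[200:480,240:640],None,fx=2,fy=2))
E
```

```text
t 1.1 q [ 0.14 -0.17  2.05 -0.19  0.76 -1.2 ] G [0.4112 0.0928 0.2782] open 0.0919 F [ 1.2  0.2 -0.3]
shift [-0.0974 -0.4304  0.2503] turn [ 16.6  -21.42  18.94] rows 8.1
shift [-0.0027  0.      0.036 ] turn [0. 0. 0.] rows 0.6
```

View pics/s1c.png

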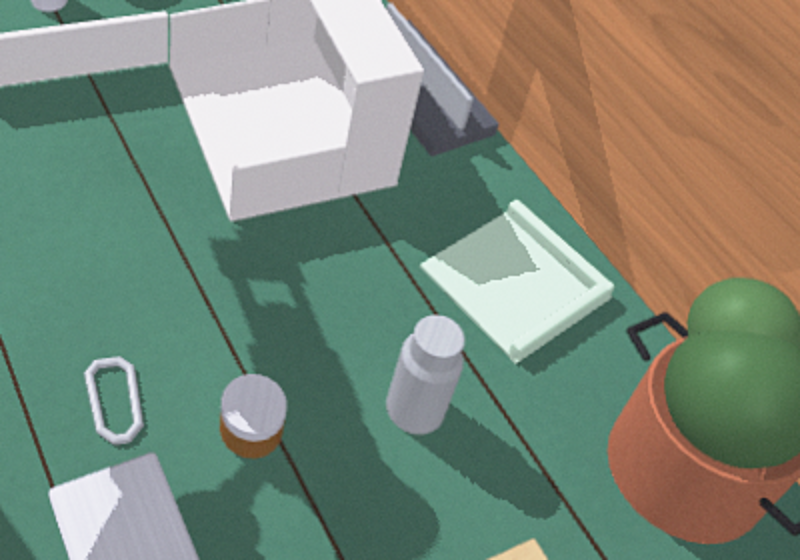

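The picture shows no move (the rows were refused: every key is required). The flask's foot is at about (417,420), the jar at (253,405) in the crop, both unmoved. Redoing with all keys.

move_arm(deltas=[{"x":-0.005,"y":-0.054,"z":0.025,"wx":2.4,"wy":-3.1,"wz":2.7,"hand":1},{"x":-0.011,"y":-0.109,"z":0.049,"wx":4.7,"wy":-6.2,"wz":5.4,"hand":1},{"x":-0.016,"y":-0.163,"z":0.073,"wx":7.1,"wy":-9.3,"wz":8.1,"hand":1},{"x":-0.022,"y":-0.217,"z":0.098,"wx":9.4,"wy":-12.4,"wz":10.8,"hand":1},{"x":-0.027,"y":-0.272,"z":0.122,"wx":11.8,"wy":-15.5,"wz":13.6,"hand":1},{"x":-0.033,"y":-0.326,"z":0.147,"wx":14.1,"wy":-18.6,"wz":16.3,"hand":1},{"x":-0.038,"y":-0.3805,"z":0.171,"wx":16.5,"wy":-21.65,"wz":19,"hand":1},{"x":-0.038,"y":-0.3805,"z":0.171,"wx":16.5,"wy":-21.65,"wz":19,"hand":1}])

```text
time: 2.15
tool_pos: [0.444, -0.1999, 0.2064]
tool_rot: [3.07, 0.801, 2.642]
contact_force: [1.6, -0.5, 0.4]
opening: 0.0916
```

move_arm(deltas=[{"x":0,"y":0,"z":0,"wx":0,"wy":0,"wz":0,"hand":1}])

```text
time: 2.28
tool_pos: [0.4439, -0.2013, 0.2066]
tool_rot: [3.069, 0.801, 2.638]
contact_force: [-0.1, 0.4, 1.0]
opening: 0.0916
```

```bash
python3 - <<'E'
from h import *
h=np.array([np.cos(np.radians(-32)),np.sin(np.radians(-32)),0]); F=np.array([.590,-.369,.086])
chain((F-.03*h+[0,0,.02],-32,38),(F,-32,38))
E
```

```text
t 2.27 q [-0.78 -0.07  2.34  1.22  0.28 -2.97] G [ 0.4314 -0.196   0.2196] open 0.0916 F [-0.1  0.4  1. ]
shift [-0.0543 -0.0911  0.2111] turn [ 6.52 -6.19  1.86] rows 3.8
shift [-0.0027  0.      0.036 ] turn [0. 0. 0.] rows 0.6
```

```bash
cat > kin.py <<'E'
from h import *
from scipy.optimize import least_squares
LO=np.array([-2.53,-.77,.04,-1,.28,-3.11]);HI=np.array([2.53,2.02,2.7,4.14,2.66,3.11])
def fk(q,k):
    d1,a2,d4,L,oy,ox,a3=k
    E=lambda a,t:Ro.from_euler(a,t).as_matrix()
    A=E("z",q[0])@E("y",q[1]); p=E("z",q[0])@np.array([ox,oy,0])+[0,0,d1]+A@np.array([0,0,a2])
    A=A@E("y",q[2]); p=p+A@np.array([a3,0,d4]); A=A@E("z",q[3])@E("y",q[4])@E("z",q[5])
    return p+A@np.array([0,0,L]),A
D=[([1.14798504,.342636754,1.52493134,-1.09539e-5,1.27538354,-.145988297],[.1432928,.50464941,.1980195],[-3.1402466,-1.873e-4,2.86477273])]
E
python3 - <<'E'
from kin import *
o=monitor.observe();D.append((o["qpos"],o["tool_pos"],o["tool_rot"]))
D.append(([.14,-.17,2.05,-.19,.76,-1.2],[.4206,.0917,.262],[3.141,.528,3.02]))
# orientation of fk vs measured: constant tool offset?
for q,p,r in D:
    A=fk(np.array(q),[0]*7)[1];M=Ro.from_euler("xyz",r).as_matrix();print(np.degrees(Ro.from_matrix(A.T@M).as_rotvec()).round(2))
f=lambda k:np.concatenate([fk(np.array(q),k)[0]-p for q,p,r in D])
s=least_squares(lambda k:np.r_[f(k),(k[5:])*.01,k[4]*.01],[.135,.41,.37,.22,0,0,0]);print(s.x.round(4),f(s.x).round(4))
print(D[1])
E
```

```text
[ 0. -0. 90.]
[ 0. -0. 90.]
[ 6.000e-02 -1.500e-01  8.973e+01]
[0.2205 0.5049 0.377  0.3443 0.0767 0.0027 0.0457] [-0.0003  0.0001 -0.0001 -0.0001 -0.0001 -0.      0.     -0.0002  0.0001]
(array([-0.77588094, -0.06636385,  2.34072948,  1.22029518,  0.28306024,
       -2.97330658]), array([ 0.4438839 , -0.20126475,  0.20658516]), array([3.0693752 , 0.80078771, 2.63837428]))
```

```bash
python3 - <<'E'
from kin import *
o=monitor.observe();D.append((o["qpos"],o["tool_pos"],o["tool_rot"]))
D.append(([.14,-.17,2.05,-.19,.76,-1.2],[.4206,.0917,.262],[3.141,.528,3.02]))
f=lambda k:np.concatenate([fk(np.array(q),k)[0]-p for q,p,r in D])
for free in([0,1,2,3],[0,1,2,3,4],[0,1,2,3,4,5],[0,1,2,3,4,6]):
    def g(x):
        k=np.zeros(7);k[free]=x;return k
    s=least_squares(lambda x:f(g(x)),[.15,.41,.37,.22,0,0][:len(free)]);print(free,g(s.x).round(4),f(g(s.x)).round(3))
E
```

```text
[0, 1, 2, 3] [0.1506 0.5416 0.3504 0.3648 0.     0.     0.    ] [ 0.069 -0.034 -0.005 -0.037 -0.064  0.004  0.001 -0.08   0.   ]
[0, 1, 2, 3, 4] [0.163  0.5058 0.364  0.3318 0.0773 0.     0.    ] [-0.001 -0.001  0.003  0.004 -0.008 -0.005 -0.007  0.001  0.002]
[0, 1, 2, 3, 4, 5] [0.1627 0.5053 0.3632 0.3313 0.0773 0.0009 0.    ] [-0.001 -0.001  0.003  0.004 -0.008 -0.005 -0.007  0.001  0.002]
[0, 1, 2, 3, 4, 6] [0.2213 0.5063 0.3793 0.3457 0.0767 0.     0.0457] [-0.  0. -0.  0.  0. -0.  0. -0.  0.]
```

```bash
cat >> kin.py <<'E'
KK=[.2213,.5063,.3793,.3457,.0767,0,.0457]
Z90=Ro.from_euler("z",90,degrees=True).as_matrix()
def ik(G,psi,th,flip,br):
    P2,R2=pose(G,psi,th)
    if flip: R2=R2@np.diag([-1,-1,1.])
    T=R2@Z90.T; best=None
    for q6 in(-2,0,2):
        q0=np.clip([np.arctan2(G[1],G[0])-.1,.3,1.6,0 if br==0 else 3.1,.6,q6],LO+.01,HI-.01)
        s=least_squares(lambda q:np.r_[fk(q,KK)[0]-P2,.2*(fk(q,KK)[1]-T).ravel()],q0,bounds=(LO,HI))
        if best is None or s.cost<best.cost: best=s
    return best.x,np.sqrt(2*best.cost)
E
cat > t.py <<'E'
from kin import *
F=np.array([.590,-.369]);S=np.array([.456,.334])
def rep(n,G,psi,ths):
    for th in ths:
        for fl in(0,1):
            for br in(0,1):
                q,e=ik(np.array(G),psi,th,fl,br)
                if e<2e-3: print(n,round(psi),th,"flip",fl,"br",br,q.round(2))
rep("placeF",cab(.032,-.065,.092),-7.4,(25,32,38,44,50))
rep("bayF",cab(-.04,-.065,.13),-7.4,(25,38,44,50))
rep("placeS",cab(.030,.02,.078),-7.4,(20,30,38,44))
E
python3 t.py
```

```text
placeF -7 25 flip 0 br 0 [-0.24  0.69  2.23  3.01  0.91  1.6 ]
placeF -7 25 flip 0 br 1 [-0.24  0.69  2.23  3.01  0.91  1.6 ]
placeF -7 25 flip 1 br 0 [-0.24  0.69  2.23  3.01  0.91 -1.54]
placeF -7 25 flip 1 br 1 [-0.24  0.69  2.23  3.01  0.91 -1.54]
placeF -7 32 flip 0 br 0 [-0.24  0.61  2.17  2.99  0.65  1.63]
placeF -7 32 flip 0 br 1 [-0.24  0.61  2.17  2.99  0.65  1.63]
placeF -7 32 flip 1 br 0 [-0.24  0.61  2.17  2.99  0.65 -1.51]
placeF -7 32 flip 1 br 1 [-0.24  0.61  2.17  2.99  0.65 -1.51]
placeF -7 38 flip 0 br 0 [-0.23  0.56  2.11  2.94  0.43  1.69]
placeF -7 38 flip 0 br 1 [-0.23  0.56  2.11  2.94  0.43  1.69]
placeF -7 38 flip 1 br 0 [-0.23  0.56  2.11  2.94  0.43 -1.46]
placeF -7 38 flip 1 br 1 [-0.23  0.56  2.11  2.94  0.43 -1.46]
bayF -7 25 flip 0 br 0 [-0.27  0.56  2.41  2.98  0.97  1.6 ]
bayF -7 25 flip 0 br 1 [-0.27  0.56  2.41  2.98  0.97  1.6 ]
bayF -7 25 flip 1 br 0 [-0.27  0.56  2.41  2.98  0.97 -1.54]
bayF -7 25 flip 1 br 1 [-0.27  0.56  2.41  2.98  0.97 -1.54]
bayF -7 38 flip 0 br 0 [-0.26  0.39  2.27  2.9   0.43  1.71]
bayF -7 38 flip 0 br 1 [-0.26  0.39  2.
[... 199 characters left out ...]
  1.55]
placeS -7 20 flip 0 br 1 [-0.01  0.81  2.21  3.27  1.1   1.55]
placeS -7 20 flip 1 br 0 [-0.01  0.81  2.21  3.27  1.1  -1.59]
placeS -7 20 flip 1 br 1 [-0.01  0.81  2.21  3.27  1.1  -1.59]
placeS -7 30 flip 0 br 0 [-0.02  0.68  2.15  3.28  0.73  1.52]
placeS -7 30 flip 0 br 1 [-0.02  0.68  2.15  3.28  0.73  1.52]
placeS -7 30 flip 1 br 0 [-0.02  0.68  2.15  3.28  0.73 -1.62]
placeS -7 30 flip 1 br 1 [-0.02  0.68  2.15  3.28  0.73 -1.62]
placeS -7 38 flip 0 br 0 [-0.03  0.6   2.07  3.33  0.45  1.46]
placeS -7 38 flip 0 br 1 [-0.03  0.6   2.07  3.33  0.45  1.46]
placeS -7 38 flip 1 br 0 [-0.03  0.6   2.07  3.33  0.45 -1.68]
placeS -7 38 flip 1 br 1 [-0.03  0.6   2.07  3.33  0.45 -1.68]
```

```bash
sed -i 's/return np.array(G)+off\*z, np.stack(\[np.cross(y,z),y,z\],1)/return np.array(G)+off*z, np.stack([-np.cross(y,z),-y,z],1)/' h.py
sed -i 's/if flip: R2/if not flip: R2/' kin.py
cat >> kin.py <<'E'
def jpath(q1,n,q0=None,show=True):
    "rows per call of 8 following a joint-space straight line"
    q0=monitor.observe()["qpos"] if q0 is None else q0
    for c in range(0,n,8):
        p,A=fk(q0+(q1-q0)*c/n,KK);R=A@Z90
        print("call",c//8)
        pp,RR=p,R
        for i in range(c+1,min(c+8,n)+1):
            P2,A2=fk(q0+(q1-q0)*i/n,KK);R2=A2@Z90
            print((R.T@(P2-p)).round(4),np.degrees(Ro.from_matrix(R.T@R2).as_rotvec()).round(1),"|",round(1e3*np.linalg.norm(P2-pp)),np.degrees(Ro.from_matrix(RR.T@R2).magnitude()).round(1),"z",P2[2].round(3)); pp,RR=P2,R2
E
python3 - <<'E'
from kin import *
for th in(30,36):
  for psi in(-32,-25,-38):
    q,e=ik(np.array([.590,-.369,.087]),psi,th,1,1);print(th,psi,q.round(2),round(e,4))
    h=np.array([np.cos(np.radians(psi)),np.sin(np.radians(psi)),0])
    q,e=ik(np.array([.590,-.369,.147])-.12*h,psi,th,1,1);print("  pre",q.round(2),round(e,4))
    if (th,psi)==(36,-32): qq=q
jpath(qq,24)
E
```

```text
30 -32 [-0.75  0.66  2.11  2.88  0.69 -1.46] 0.0
  pre [-0.82  0.42  2.4   2.8   0.74 -1.45] 0.0
30 -25 [-0.83  0.66  2.1   2.61  0.71 -1.35] 0.0
  pre [-0.98  0.42  2.38  2.44  0.77 -1.32] 0.0
30 -38 [-0.67  0.66  2.1   3.13  0.67 -1.56] 0.0
  pre [-0.68  0.42  2.39  3.12  0.71 -1.56] 0.0
36 -32 [-0.74  0.61  2.05  2.82  0.47 -1.39] 0.0
  pre [-0.81  0.34  2.33  2.71  0.5  -1.33] 0.0
36 -25 [-0.81  0.61  2.04  2.49  0.51 -1.21] 0.0
  pre [-0.95  0.35  2.31  2.3   0.56 -1.13] 0.0
36 -38 [-0.67  0.61  2.05  3.12  0.46 -1.56] 0.0
  pre [-0.68  0.35  2.32  3.12  0.47 -1.56] 0.0
call 0
[-0.0002  0.0028  0.0052] [-0.8  0.   7.6] | 6 7.7 z 0.203
[-0.0008  0.0053  0.0104] [-1.5  0.  15.3] | 6 7.7 z 0.2
[-0.0017  0.0074  0.0155] [-2.1  0.1 22.9] | 6 7.7 z 0.197
[-0.0028  0.009   0.0206] [-2.8  0.1 30.5] | 5 7.7 z 0.194
[-0.0043  0.0102  0.0257] [-3.3  0.2 38.2] | 5 7.7 z 0.192
[-0.006   0.0109  0.0308] [-3.9  0.2 45.8] | 5 7.7 z 0.19
[-0.0079  0.0111  0.0359] [-4.4  0.3 53.4] | 5 7.6 z 0.188
[-0.0099  0.0107  0.0409] [-4.8  0.3 61.1] | 5 7.6 z 0.185
call 1
[-0.0021  0.001   0.0051] [-0.5 -0.
[... 217 characters left out ...]
  0.0249] [-2.5 -0.9 38. ] | 6 7.6 z 0.175
[-0.0208  0.0017  0.0297] [-3.1 -1.2 45.6] | 7 7.6 z 0.173
[-0.0261  0.0005  0.0345] [-3.7 -1.6 53.1] | 7 7.6 z 0.17
[-0.0318 -0.0012  0.0391] [-4.3 -2.  60.6] | 8 7.6 z 0.167
call 2
[-0.005   0.0038  0.0048] [-0.8 -0.3  7.5] | 8 7.5 z 0.164
[-0.0107  0.0077  0.0096] [-1.7 -0.7 15. ] | 8 7.5 z 0.161
[-0.0171  0.0115  0.0141] [-2.6 -1.  22.4] | 9 7.5 z 0.158
[-0.0242  0.0153  0.0185] [-3.7 -1.4 29.8] | 9 7.5 z 0.154
[-0.0321  0.019   0.0227] [-4.8 -1.7 37.2] | 10 7.5 z 0.15
[-0.0407  0.0225  0.0267] [-6.1 -2.  44.6] | 10 7.5 z 0.146
[-0.05    0.0257  0.0305] [-7.5 -2.3 51.9] | 11 7.4 z 0.141
[-0.06    0.0287  0.0339] [-9.  -2.6 59.2] | 11 7.4 z 0.136
```

move_arm(deltas=[{"x":-0.0002,"y":0.0028,"z":0.0052,"wx":-0.8,"wy":0,"wz":7.6,"hand":1},{"x":-0.0008,"y":0.0053,"z":0.0104,"wx":-1.5,"wy":0,"wz":15.3,"hand":1},{"x":-0.0008,"y":0.0053,"z":0.0104,"wx":-1.5,"wy":0,"wz":15.3,"hand":1}])

```text
time: 2.65
tool_pos: [0.4539, -0.1969, 0.1997]
tool_rot: [2.789, 0.742, 2.281]
contact_force: [-0.2, 0.6, -0.4]
opening: 0.0919
```

```bash
python3 - <<'E'
from kin import *
q0=np.array([-0.77588094, -0.06636385,  2.34072948,  1.22029518,  0.28306024, -2.97330658])
q1,e=ik(np.array([.590,-.369,.147])-.12*np.array([.848,-.53,0]),-32,36,1,1)
qe=q0+(q1-q0)*2/24
o=monitor.observe();print(o["qpos"].round(3),qe.round(3),o["tool_pos"],fk(qe,KK)[0],fk(o["qpos"],KK)[0])
E
```

```text
[-0.774 -0.033  2.341  1.345  0.301 -2.838] [-0.779 -0.032  2.34   1.344  0.301 -2.837] [ 0.45389501 -0.19692942  0.19969472] [ 0.45364217 -0.19953408  0.19982035] [ 0.45400352 -0.19681047  0.19932109]
```

```bash
python3 - <<'E'
from kin import *
q1,e=ik(np.array([.590,-.369,.147])-.12*np.array([.848,-.53,0]),-32,36,1,1)
jpath(q1,16)
E
```

```text
call 0
[-0.0007  0.0027  0.0071] [-0.9  0.  10.5] | 8 10.6 z 0.196
[-0.0021  0.0047  0.0142] [-1.7  0.1 21. ] | 7 10.5 z 0.192
[-0.0043  0.0059  0.0212] [-2.4  0.1 31.5] | 7 10.5 z 0.189
[-0.007   0.0063  0.0282] [-3.1  0.  42.1] | 7 10.5 z 0.186
[-0.0102  0.0056  0.0351] [-3.7 -0.  52.6] | 8 10.5 z 0.183
[-0.0138  0.0039  0.042 ] [-4.3 -0.2 63. ] | 8 10.5 z 0.181
[-0.0178  0.0011  0.0489] [-4.9 -0.5 73.5] | 8 10.5 z 0.178
[-0.0219 -0.003   0.0558] [-5.4 -0.8 84. ] | 9 10.5 z 0.175
call 1
[-0.0061  0.0031  0.0068] [-0.9 -0.4 10.4] | 10 10.4 z 0.172
[-0.0134  0.006   0.0134] [-1.8 -0.9 20.8] | 10 10.4 z 0.168
[-0.022   0.0085  0.0198] [-2.9 -1.4 31.1] | 11 10.4 z 0.164
[-0.0319  0.0105  0.0259] [-4.1 -2.  41.4] | 12 10.4 z 0.16
[-0.043   0.0119  0.0317] [-5.6 -2.6 51.6] | 13 10.3 z 0.155
[-0.0553  0.0126  0.0372] [-7.2 -3.2 61.8] | 13 10.3 z 0.149
[-0.0687  0.0124  0.0422] [-9.  -3.8 71.9] | 14 10.3 z 0.143
[-0.0831  0.0112  0.0467] [-11.1  -4.4  81.9] | 15 10.2 z 0.136
```

move_arm(deltas=[{"x":-0.0007,"y":0.0027,"z":0.0071,"wx":-0.9,"wy":0,"wz":10.5,"hand":1},{"x":-0.0021,"y":0.0047,"z":0.0142,"wx":-1.7,"wy":0.1,"wz":21,"hand":1},{"x":-0.0043,"y":0.0059,"z":0.0212,"wx":-2.4,"wy":0.1,"wz":31.5,"hand":1},{"x":-0.007,"y":0.0063,"z":0.0282,"wx":-3.1,"wy":0,"wz":42.1,"hand":1},{"x":-0.0102,"y":0.0056,"z":0.0351,"wx":-3.7,"wy":0,"wz":52.6,"hand":1},{"x":-0.0138,"y":0.0039,"z":0.042,"wx":-4.3,"wy":-0.2,"wz":63,"hand":1},{"x":-0.0178,"y":0.0011,"z":0.0489,"wx":-4.9,"wy":-0.5,"wz":73.5,"hand":1},{"x":-0.0219,"y":-0.003,"z":0.0558,"wx":-5.4,"wy":-0.8,"wz":84,"hand":1}])

```text
time: 3.65
tool_pos: [0.5007, -0.2261, 0.1757]
tool_rot: [2.271, -0.219, 1.063]
contact_force: [-0.5, -0.4, -0.6]
opening: 0.0918
```

move_arm(deltas=[{"x":-0.0061,"y":0.0031,"z":0.0068,"wx":-0.9,"wy":-0.4,"wz":10.4,"hand":1},{"x":-0.0134,"y":0.006,"z":0.0134,"wx":-1.8,"wy":-0.9,"wz":20.8,"hand":1},{"x":-0.022,"y":0.0085,"z":0.0198,"wx":-2.9,"wy":-1.4,"wz":31.1,"hand":1},{"x":-0.0319,"y":0.0105,"z":0.0259,"wx":-4.1,"wy":-2,"wz":41.4,"hand":1},{"x":-0.043,"y":0.0119,"z":0.0317,"wx":-5.6,"wy":-2.6,"wz":51.6,"hand":1},{"x":-0.0553,"y":0.0126,"z":0.0372,"wx":-7.2,"wy":-3.2,"wz":61.8,"hand":1},{"x":-0.0687,"y":0.0124,"z":0.0422,"wx":-9,"wy":-3.8,"wz":71.9,"hand":1},{"x":-0.0831,"y":0.0112,"z":0.0467,"wx":-11.1,"wy":-4.4,"wz":81.9,"hand":1}])

```text
time: 4.65
tool_pos: [0.5014, -0.314, 0.1369]
tool_rot: [-3.135, -0.942, -0.567]
contact_force: [-0.1, 0.6, 0.2]
opening: 0.0918
```

move_arm(deltas=[{"x":0,"y":0,"z":0,"wx":0,"wy":0,"wz":0,"hand":1}])

```text
time: 4.78
tool_pos: [0.5013, -0.3137, 0.1365]
tool_rot: [3.141, -0.941, -0.557]
contact_force: [0.1, 0.2, 0.3]
opening: 0.0917
```

```bash
python3 - <<'E'
from h import *
h=np.array([.848,-.53,0]); F=np.array([.590,-.369,.087])
chain((F-.12*h+[0,0,.06],-32,36));print()
chain((F-.03*h+[0,0,.02],-32,36),(F,-32,36))
E
```

```text
t 4.78 q [-0.81  0.34  2.32  2.7   0.49 -1.33] G [ 0.4884 -0.3057  0.1476] open 0.0917 F [0.1 0.2 0.3]
shift [-0.0006 -0.0001  0.0001] turn [-0.04  0.09  0.04] rows 0.0

t 4.78 q [-0.81  0.34  2.32  2.7   0.49 -1.33] G [ 0.4884 -0.3057  0.1476] open 0.0917 F [0.1 0.2 0.3]
shift [ 0.0201 -0.      0.0964] turn [-0.04  0.09  0.04] rows 1.6
shift [0.0015 0.     0.036 ] turn [0. 0. 0.] rows 0.6
```

move_arm(deltas=[{"x":0.007,"y":0,"z":0.032,"wx":0,"wy":0.1,"wz":0,"hand":1},{"x":0.014,"y":0,"z":0.064,"wx":0,"wy":0.1,"wz":0,"hand":1},{"x":0.02,"y":0,"z":0.096,"wx":0,"wy":0.1,"wz":0,"hand":1},{"x":0.021,"y":0,"z":0.115,"wx":0,"wy":0.1,"wz":0,"hand":1},{"x":0.0216,"y":0,"z":0.132,"wx":0,"wy":0.1,"wz":0,"hand":1},{"x":0.0216,"y":0,"z":0.132,"wx":0,"wy":0.1,"wz":0,"hand":1}])

```text
time: 5.52
tool_pos: [0.6026, -0.3779, 0.0764]
tool_rot: [-3.141, -0.943, -0.559]
contact_force: [-0.1, 0.7, 0.5]
opening: 0.0918
```

move_arm(deltas=[{"x":0,"y":0,"z":0,"wx":0,"wy":0,"wz":0,"hand":0.5},{"x":0,"y":0,"z":0,"wx":0,"wy":0,"wz":0,"hand":0.5},{"x":0,"y":0,"z":0,"wx":0,"wy":0,"wz":0,"hand":0.5},{"x":0,"y":0,"z":0,"wx":0,"wy":0,"wz":0,"hand":0.5},{"x":0,"y":0,"z":0,"wx":0,"wy":0,"wz":0,"hand":0.5}], grip_force=25)

```text
time: 6.15
tool_pos: [0.6023, -0.3781, 0.0772]
tool_rot: [-3.139, -0.945, -0.563]
contact_force: [0.4, 1.0, 1.4]
opening: 0.0498
```

```bash
python3 - <<'E'
from kin import *
im=shot("side","s2"); cv2.imwrite("pics/s2c.png",cv2.resize(im[200:480,240:640],None,fx=2,fy=2))
G0=np.array([.590,-.369,.087])
chain((G0+[0,0,.08],-32,36),(cab(-.075,-.065,.167),-7.4,36),(cab(-.03,-.065,.096),-7.4,36),(cab(.032,-.065,.096),-7.4,36))
for G,p in((G0+[0,0,.08],-32),(cab(-.075,-.065,.167),-7.4),(cab(-.03,-.065,.096),-7.4),(cab(.032,-.065,.096),-7.4)):
    q,e=ik(G,p,36,1,1);print(q.round(2),round(e,4))
E
```

```text
t 6.2 q [-0.74  0.61  2.05  2.82  0.48 -1.39] G [ 0.5895 -0.37    0.0883] open 0.0493 F [1.3 2.  1.7]
shift [ 0.0637 -0.0013 -0.0462] turn [ 0.06 -0.13 -0.14] rows 1.3
shift [-0.1198 -0.2704 -0.1649] turn [ 19.9   -0.   -14.46] rows 5.4
shift [-0.031  -0.      0.0781] turn [0. 0. 0.] rows 1.3
shift [0.0364 0.     0.0502] turn [0. 0. 0.] rows 1.0
[-0.74  0.44  2.    2.59  0.28 -1.14] 0.0004
[-0.27  0.27  2.34  2.85  0.42 -1.39] 0.0
[-0.26  0.52  2.29  2.96  0.61 -1.5 ] 0.0
[-0.24  0.56  2.13  2.96  0.49 -1.47] 0.0
```

View pics/s2c.png

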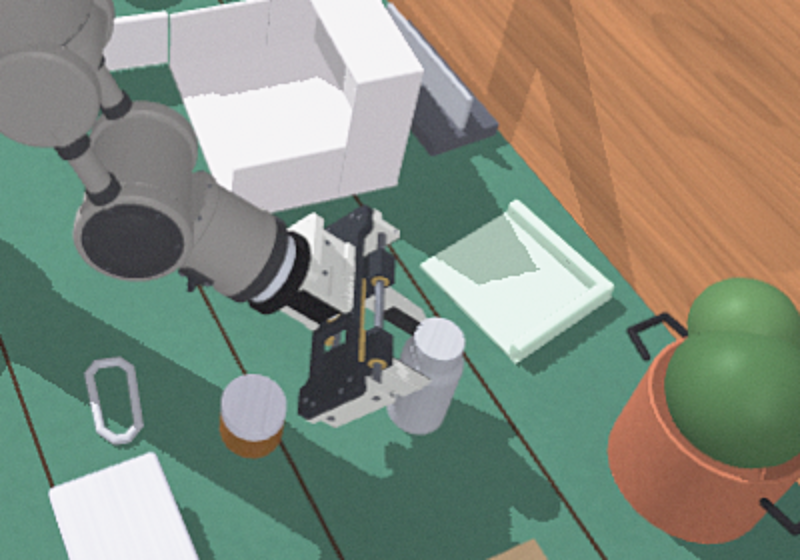

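The gripper is at the flask with its near finger at about (415,385) in the crop. The opening of 49 mm is less than the 56 mm body, so I'm checking where the pads sit before lifting.

```bash
python3 - <<'E'
from h import *
o=monitor.observe();R=Ro.from_euler("xyz",o["tool_rot"]).as_matrix();p=o["tool_pos"]
for nm,d in dict(tcp=(0,0,0),tipL=(0,.03,0),tipR=(0,-.03,0),G=(0,0,-.0188),GL=(0,.03,-.0188),GR=(0,-.03,-.0188)).items():
    X=p+R@np.array(d);print(nm,X.round(3),((proj("side",X)-[240,200])*2).round(0),proj("top",X).round(1))
F=np.array([.59,-.369,0])
for z in(0,.095,.13): print("flask",z,((proj("side",F+[0,0,z])-[240,200])*2).round(0),proj("top",F+[0,0,z]).round(1))
im=shot("top","t2");b=cv2.resize(im[140:280,400:540],None,fx=4,fy=4,interpolation=cv2.INTER_CUBIC);cv2.imwrite("pics/t2c.png",b)
print(o["opening"])
E
```

```text
tcp [ 0.602 -0.378  0.077] [443. 370.] [480.2 181.2]
tipL [ 0.586 -0.403  0.077] [443. 399.] [492.1 187.8]
tipR [ 0.618 -0.353  0.077] [443. 341.] [468.5 174.6]
G [ 0.589 -0.37   0.088] [428. 361.] [478.7 185.8]
GL [ 0.574 -0.395  0.088] [428. 391.] [490.6 192.4]
GR [ 0.605 -0.345  0.088] [428. 333.] [466.8 179.1]
flask 0 [412. 408.] [465.9 193.7]
flask 0.095 [429. 356.] [479.2 184.9]
flask 0.13 [436. 335.] [484.8 181.2]
0.04934154982752588
```

View pics/t2c.png

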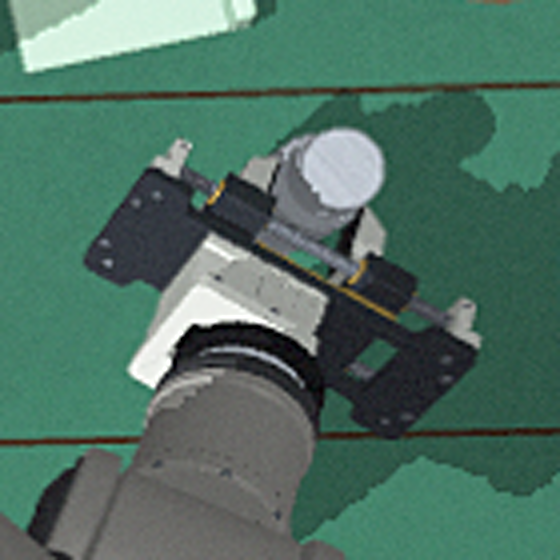

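The flask stands upright between the fingers, its cap at (345,168) in the crop. Next: settle the grip, then test it with a small lift.

move_arm(deltas=[{"x":0,"y":0,"z":0,"wx":0,"wy":0,"wz":0,"hand":0.4},{"x":0,"y":0,"z":0,"wx":0,"wy":0,"wz":0,"hand":0.4}], grip_force=25)

```text
time: 6.5
tool_pos: [0.6024, -0.3782, 0.0772]
tool_rot: [-3.139, -0.945, -0.563]
contact_force: [0.9, 1.7, 2.7]
opening: 0.0492
```

move_arm(deltas=[{"x":0.004,"y":0,"z":-0.003,"wx":0,"wy":0,"wz":0,"hand":0.4},{"x":0.008,"y":0,"z":-0.006,"wx":0,"wy":0,"wz":0,"hand":0.4},{"x":0.016,"y":0,"z":-0.012,"wx":0,"wy":0,"wz":0,"hand":0.4},{"x":0.016,"y":0,"z":-0.012,"wx":0,"wy":0,"wz":0,"hand":0.4},{"x":0.016,"y":0,"z":-0.012,"wx":0,"wy":0,"wz":0,"hand":0.4}], grip_force=35)

```text
time: 7.12
tool_pos: [0.6016, -0.3781, 0.0969]
tool_rot: [-3.139, -0.944, -0.564]
contact_force: [0.3, 0.0, -2.8]
opening: 0.0487
```

```bash
python3 - <<'E'
from h import *
a=shot("side","s3");b=shot("top","t3");a0=cv2.imread("pics/side0.png");b0=cv2.imread("pics/top0.png")
def cr(im,x,y,w,h,f=3): return cv2.resize(im[y:y+h,x:x+w],None,fx=f,fy=f,interpolation=cv2.INTER_CUBIC)
c=np.hstack([cr(a0,420,340,65,85,6),cr(a,420,340,65,85,6)]);cv2.imwrite("pics/c3.png",c)
chain()
E
```

```text
t 7.22 q [-0.74  0.56  2.04  2.79  0.43 -1.35] G [ 0.5887 -0.3698  0.1076] open 0.0489 F [ 0.3  0.1 -3.2]
```

View pics/c3.png

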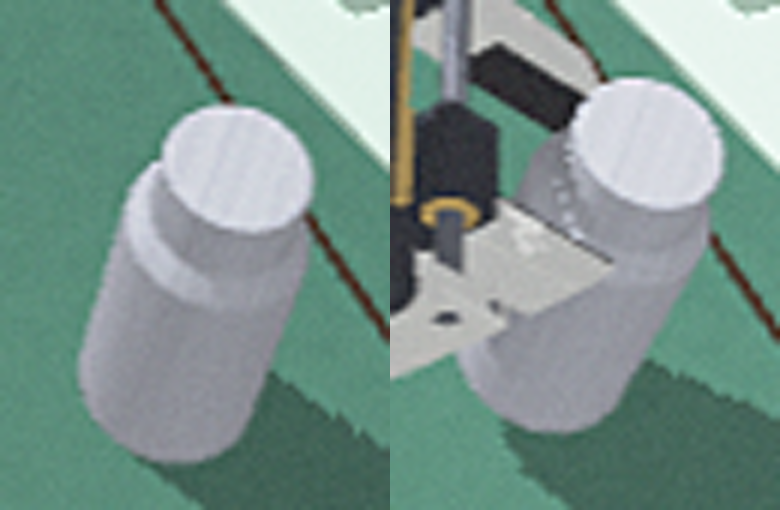

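The flask hangs clear (−3 N) but leans forward: its axis went from (72,−237) to about (103,−232) in crop pixels. So the pads hold it about 13 mm behind its axis. I'll set it back down, which straightens it about the pad hinge, release, move about 14 mm ahead and regrip.

move_arm(deltas=[{"x":-0.004,"y":0,"z":0.003,"wx":0,"wy":0,"wz":0,"hand":0.4},{"x":-0.008,"y":0,"z":0.006,"wx":0,"wy":0,"wz":0,"hand":0.4},{"x":-0.012,"y":0,"z":0.009,"wx":0,"wy":0,"wz":0,"hand":0.4},{"x":-0.015,"y":0,"z":0.011,"wx":0,"wy":0,"wz":0,"hand":0.4},{"x":-0.0155,"y":0,"z":0.0115,"wx":0,"wy":0,"wz":0,"hand":0.4},{"x":-0.016,"y":0,"z":0.012,"wx":0,"wy":0,"wz":0,"hand":0.4},{"x":-0.016,"y":0,"z":0.012,"wx":0,"wy":0,"wz":0,"hand":0.4}])

```text
time: 8.1
tool_pos: [0.6037, -0.3793, 0.0799]
tool_rot: [-3.14, -0.951, -0.563]
contact_force: [-2.1, 1.6, 7.9]
opening: 0.0489
```

move_arm(deltas=[{"x":0,"y":0,"z":0,"wx":0,"wy":0,"wz":0,"hand":0.56},{"x":0,"y":0,"z":0,"wx":0,"wy":0,"wz":0,"hand":0.64},{"x":0,"y":0,"z":0,"wx":0,"wy":0,"wz":0,"hand":0.75},{"x":0.0085,"y":0,"z":0.0115,"wx":0,"wy":0,"wz":0,"hand":0.75},{"x":0.0085,"y":0,"z":0.0115,"wx":0,"wy":0,"wz":0,"hand":0.75},{"x":0.0085,"y":0,"z":0.0115,"wx":0,"wy":0,"wz":0,"hand":0.45},{"x":0.0085,"y":0,"z":0.0115,"wx":0,"wy":0,"wz":0,"hand":0.45},{"x":0.0085,"y":0,"z":0.0115,"wx":0,"wy":0,"wz":0,"hand":0.45}], grip_force=20)

```text
time: 9.1
tool_pos: [0.6139, -0.3855, 0.0766]
tool_rot: [-3.139, -0.943, -0.563]
contact_force: [-0.3, 1.1, -0.9]
opening: 0.0548
```

```bash
python3 - <<'E'
from h import *
chain()
a=shot("side","s4");t=shot("top","t4");a0=cv2.imread("pics/side0.png")
def cr(im,x,y,w,h,f): return cv2.resize(im[y:y+h,x:x+w],None,fx=f,fy=f,interpolation=cv2.INTER_CUBIC)
cv2.imwrite("pics/c4.png",np.hstack([cr(a0,420,340,65,85,4),cr(a,420,340,65,85,4),cr(t,450,155,65,85,4)]))
E
```

```text
t 9.1 q [-0.73  0.62  2.01  2.81  0.45 -1.38] G [ 0.601  -0.3774  0.0877] open 0.0548 F [-0.3  1.1 -0.9]
```

View pics/c4.png

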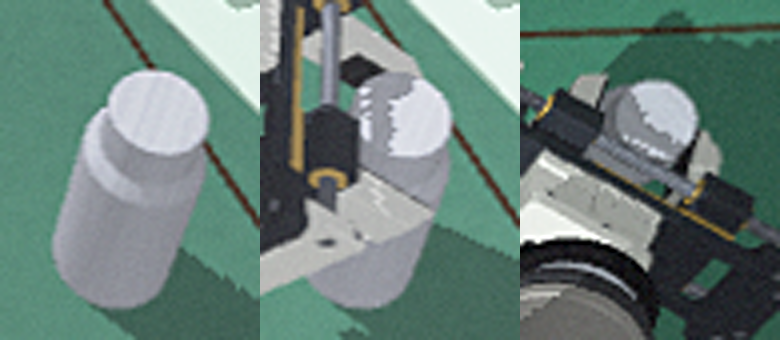

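```bash
python3 - <<'E'
from h import *
o=monitor.observe();R=Ro.from_euler("xyz",o["tool_rot"]).as_matrix();p=o["tool_pos"]
for top in((496.2,187.5),(498.5,189),(500.2,196)):
    X,e=tri(top,(463.75,392.5));print(top,X.round(4),round(e,4),"tool frame",(R.T@(X-p)).round(4))
# cap centre now, both views
ct=(450+(657-520)/4,155+120/4); cs=(420+(402-260)/4,340+115/4)
print("cap",tri(ct,cs),onz("top",*ct,.13),onz("side",*cs,.13))
E
```

```text
(496.2, 187.5) [ 0.5829 -0.4033  0.1038] 0.0036 tool frame [ 0.0121  0.0315 -0.0296]
(498.5, 189) [ 0.5788 -0.4058  0.1104] 0.0053 tool frame [ 0.0162  0.0358 -0.0352]
(500.2, 196) [ 0.5677 -0.4079  0.1191] 0.0185 tool frame [ 0.0184  0.0435 -0.047 ]
cap (array([ 0.58330083, -0.3684342 ,  0.12880555]), np.float64(0.0028860916287017082)) [ 0.58163948 -0.36739767  0.13      ] [ 0.58422483 -0.36922136  0.13      ]
```

Triangulating the visible fingertip puts it about 30 mm short of the reported TCP along the tool axis. That matches the first pictures and the off-axis grip: the pads really sit at about z 0.10, behind the flask's axis. I'll use a true hold point 48 mm behind the reported TCP.

```bash
sed -i 's/off=.0188/off=.048/; s/p-.0188\*R/p-.048*R/' h.py; python3 - <<'E'
from h import *
F=np.array([.587,-.3695,.087])
chain((F,-32,36))
E
```

```text
t 9.2 q [-0.73  0.62  2.01  2.81  0.45 -1.38] G [ 0.581  -0.3649  0.1048] open 0.0547 F [ 0.5  0.4 -1.5]
shift [-0.01    0.0007  0.0165] turn [ 0.08 -0.03 -0.17] rows 0.3
```

move_arm(deltas=[{"x":0,"y":0,"z":0,"wx":0,"wy":0,"wz":0,"hand":0.7},{"x":0,"y":0,"z":0,"wx":0,"wy":0,"wz":0,"hand":0.8},{"x":-0.005,"y":0,"z":0.008,"wx":0,"wy":0,"wz":0,"hand":0.8},{"x":-0.01,"y":0,"z":0.0165,"wx":0,"wy":0,"wz":0,"hand":0.8},{"x":-0.01,"y":0,"z":0.0165,"wx":0,"wy":0,"wz":0,"hand":0.6},{"x":-0.01,"y":0,"z":0.0165,"wx":0,"wy":0,"wz":0,"hand":0.5},{"x":-0.01,"y":0,"z":0.0165,"wx":0,"wy":0,"wz":0,"hand":0.5},{"x":-0.01,"y":0,"z":0.0165,"wx":0,"wy":0,"wz":0,"hand":0.5}], grip_force=30)

```text
time: 10.2
tool_pos: [0.6204, -0.3896, 0.0591]
tool_rot: [-3.139, -0.943, -0.563]
contact_force: [0.2, 0.9, -2.4]
opening: 0.055
```

```bash
python3 - <<'E'
from kin import *
o=monitor.observe();R=Ro.from_euler("xyz",o["tool_rot"]).as_matrix();g=o["tool_pos"]-.048*R[:,2]
W=[(g+[0,0,.09],-32),(cab(-.075,-.065,g[2]+.09),-7.4),(cab(-.03,-.065,g[2]+.012),-7.4),(cab(.032,-.065,g[2]+.009),-7.4)]
for G,p in W:
    for th in(36,33):
        q,e=ik(G,p,th,1,1);print(th,q.round(2),round(e,4))
chain(*[(a,b,36) for a,b in W])
E
```

```text
36 [-0.73  0.48  1.96  2.59  0.28 -1.14] 0.0019
33 [-0.74  0.5   1.99  2.71  0.36 -1.26] 0.0
36 [-0.26  0.32  2.29  2.87  0.42 -1.4 ] 0.0
33 [-0.27  0.34  2.33  2.91  0.53 -1.45] 0.0
36 [-0.25  0.57  2.23  2.97  0.61 -1.5 ] 0.0
33 [-0.25  0.6   2.26  2.99  0.72 -1.52] 0.0
36 [-0.23  0.62  2.07  2.97  0.5  -1.48] 0.0
33 [-0.23  0.65  2.1   2.99  0.6  -1.5 ] 0.0
t 10.2 q [-0.73  0.67  2.    2.84  0.48 -1.4 ] G [ 0.5875 -0.369   0.0873] open 0.055 F [ 0.2  0.9 -2.4]
shift [ 0.0728 -0.0002 -0.0528] turn [ 0.08 -0.05 -0.16] rows 1.4
shift [-0.1198 -0.2815 -0.1649] turn [ 19.9   -0.   -14.46] rows 5.6
shift [-0.0367 -0.      0.0823] turn [0. 0. 0.] rows 1.4
shift [0.034  0.     0.0519] turn [0. 0. 0.] rows 1.0
```

```bash
python3 - <<'E'
from kin import *
o=monitor.observe();R=Ro.from_euler("xyz",o["tool_rot"]).as_matrix();g=o["tool_pos"]-.048*R[:,2]
W=[(g+[-.02,.03,.05],-32),(cab(-.16,-.065,g[2]+.05),-7.4),(cab(-.06,-.065,g[2]+.012),-7.4),(cab(.033,-.065,g[2]+.010),-7.4)]
for G,p in W:
    q,e=ik(G,p,36,1,1);print(q.round(2),round(e,4))
chain(*[(a,b,36) for a,b in W])
E
```

```text
[-0.71  0.52  2.07  2.83  0.4  -1.37] 0.0
[-0.31  0.37  2.55  2.92  0.73 -1.51] 0.0
[-0.26  0.55  2.31  2.97  0.67 -1.51] 0.0
[-0.23  0.62  2.07  2.97  0.49 -1.48] 0.0
t 10.2 q [-0.73  0.67  2.    2.84  0.48 -1.4 ] G [ 0.5875 -0.369   0.0873] open 0.055 F [ 0.2  0.9 -2.4]
shift [ 0.0211 -0.0149 -0.056 ] turn [ 0.08 -0.05 -0.16] rows 1.0
shift [-0.1459 -0.2313 -0.2008] turn [ 19.9   -0.   -14.46] rows 5.4
shift [0.028  0.     0.1032] turn [0. 0. 0.] rows 1.7
shift [0.053  0.     0.0764] turn [0. 0. 0.] rows 1.5
```

move_arm(deltas=[{"x":0.005,"y":-0.003,"z":-0.012,"wx":0,"wy":0,"wz":0,"hand":0.45},{"x":0.01,"y":-0.007,"z":-0.028,"wx":0,"wy":0,"wz":0,"hand":0.45},{"x":0.016,"y":-0.011,"z":-0.042,"wx":0,"wy":0,"wz":0,"hand":0.45},{"x":0.021,"y":-0.015,"z":-0.056,"wx":0,"wy":0,"wz":-0.1,"hand":0.45}], grip_force=35)

```text
time: 10.7
tool_pos: [0.6002, -0.359, 0.1101]
tool_rot: [3.142, -0.944, -0.56]
contact_force: [-0.5, 0.3, -3.2]
opening: 0.0549
```

move_arm(deltas=[{"x":-0.018,"y":-0.029,"z":-0.025,"wx":2.5,"wy":0,"wz":-1.8,"hand":0.45},{"x":-0.036,"y":-0.058,"z":-0.05,"wx":5,"wy":0,"wz":-3.6,"hand":0.45},{"x":-0.055,"y":-0.087,"z":-0.075,"wx":7.5,"wy":0,"wz":-5.4,"hand":0.45},{"x":-0.073,"y":-0.116,"z":-0.1,"wx":10,"wy":0,"wz":-7.2,"hand":0.45},{"x":-0.091,"y":-0.145,"z":-0.125,"wx":12.4,"wy":0,"wz":-9,"hand":0.45},{"x":-0.109,"y":-0.174,"z":-0.151,"wx":14.9,"wy":0,"wz":-10.8,"hand":0.45},{"x":-0.128,"y":-0.202,"z":-0.176,"wx":17.4,"wy":0,"wz":-12.7,"hand":0.45},{"x":-0.146,"y":-0.231,"z":-0.201,"wx":19.9,"wy":0,"wz":-14.5,"hand":0.45}])

```text
time: 11.7
tool_pos: [0.5124, -0.0307, 0.1095]
tool_rot: [3.139, -0.945, -0.127]
contact_force: [1.1, 0.7, -3.6]
opening: 0.0547
```

move_arm(deltas=[{"x":0,"y":0,"z":0,"wx":0,"wy":0,"wz":0,"hand":0.45},{"x":0,"y":0,"z":0,"wx":0,"wy":0,"wz":0,"hand":0.45}])

```text
time: 11.95
tool_pos: [0.5135, -0.032, 0.1096]
tool_rot: [3.139, -0.945, -0.129]
contact_force: [0.6, -0.1, -3.2]
opening: 0.0552
```

```bash
python3 - <<'E'
from h import *
chain((cab(-.06,-.065,.0993),-7.4,36),(cab(.033,-.065,.0973),-7.4,36),(cab(.033,-.065,.0933),-7.4,36))
a=shot("side","s5");t=shot("top","t5")
def cr(im,x,y,w,h,f): return cv2.resize(im[y:y+h,x:x+w],None,fx=f,fy=f,interpolation=cv2.INTER_CUBIC)
cv2.imwrite("pics/c5.png",np.hstack([cr(a,240,150,210,300,1.9),cr(t,240,90,210,300,1.9)]))
E
```

```text
t 11.95 q [-0.31  0.38  2.55  2.93  0.74 -1.52] G [ 0.4749 -0.0269  0.1377] open 0.0552 F [ 0.6 -0.1 -3.2]
shift [ 0.0267 -0.0002  0.1028] turn [ 0.11 -0.17  0.01] rows 1.7
shift [0.053  0.     0.0764] turn [0. 0. 0.] rows 1.5
shift [-0.0032  0.      0.0024] turn [0. 0. 0.] rows 0.1
```

View pics/c5.png

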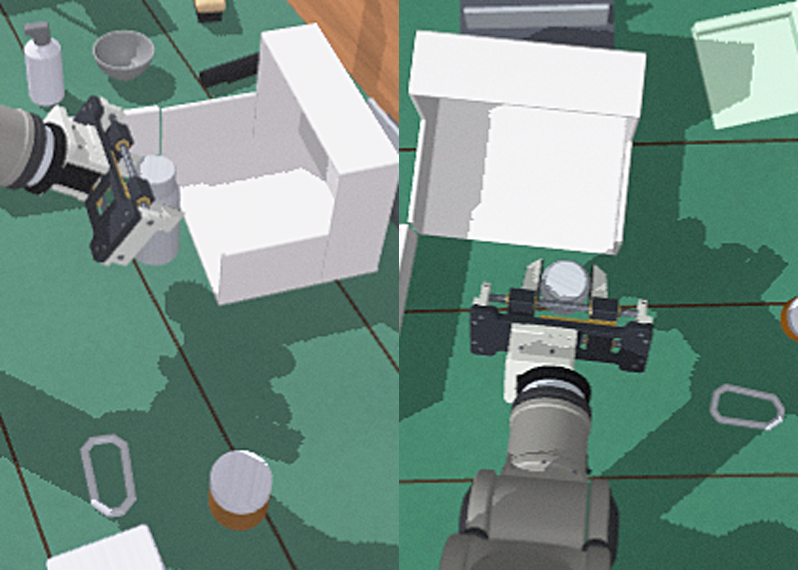

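Flask upright in the grip in front of the bay (cap at crop (567,280) top, (157,165) side). Cross-check its position against the arm's.

```bash
python3 - <<'E'
from h import *
X,e=tri((240+(566-399)/1.9,90+280/1.9),(240+157/1.9,150+167/1.9));print("cap",X.round(4),round(e,4),"cab",tocab(X).round(4))
print("G cab",tocab([.4749,-.0269]).round(4))
# walls seen in top crop: left/right inner hood corners etc
for n,u,v,z in(("roofFL",413,93,.184),("roofFR",641,120,.184),("roofBL",417,30,.184),("roofBR",647,54,.184),("wallFR",615,251,.088)):
    X=onz("top",240+(u-399)/1.9,90+v/1.9,z);print(n,X.round(3),tocab(X).round(4))
for n,u,v,z in(("roofFR",330,165,.184),("roofBR",398,152,.184),("roofFL",262,38,.184),("roofBL",318,22,.184),("wallFR",219,258,.088),("wallFR0",221,303,0)):
    X=onz("side",240+u/1.9,150+v/1.9,z);print("side",n,X.round(3),tocab(X).round(4))
E
```

```text
cap [ 0.4719 -0.0279  0.183 ] 0.0047 cab [-0.1619 -0.0663]
G cab [-0.1591 -0.0649]
roofFL [0.68  0.136 0.184] [0.0233 0.1226]
roofFR [ 0.643 -0.113  0.184] [ 0.0188 -0.1288]
roofBL [0.752 0.131 0.184] [0.0952 0.1271]
roofBR [ 0.717 -0.122  0.184] [ 0.0936 -0.1283]
wallFR [ 0.514 -0.088  0.088] [-0.1128 -0.1203]
side roofFR [ 0.646 -0.098  0.184] [ 0.0199 -0.1129]
side roofBR [ 0.725 -0.108  0.184] [ 0.099  -0.1134]
side roofFL [0.679 0.128 0.184] [0.0234 0.1154]
side roofBL [0.758 0.131 0.184] [0.1017 0.128 ]
side wallFR [ 0.52  -0.098  0.088] [-0.1055 -0.1294]
side wallFR0 [ 0.528 -0.095  0.   ] [-0.0976 -0.1255]
```

move_arm(deltas=[{"x":0.009,"y":0,"z":0.034,"wx":0,"wy":-0.1,"wz":0,"hand":0.45},{"x":0.018,"y":0,"z":0.069,"wx":0,"wy":-0.1,"wz":0,"hand":0.45},{"x":0.027,"y":0,"z":0.103,"wx":0,"wy":-0.2,"wz":0,"hand":0.45},{"x":0.041,"y":0,"z":0.122,"wx":0,"wy":-0.2,"wz":0,"hand":0.45},{"x":0.054,"y":0,"z":0.142,"wx":0,"wy":-0.2,"wz":0,"hand":0.45},{"x":0.068,"y":0,"z":0.161,"wx":0,"wy":-0.2,"wz":0,"hand":0.45},{"x":0.081,"y":0,"z":0.181,"wx":0,"wy":-0.2,"wz":0,"hand":0.45},{"x":0.081,"y":0,"z":0.181,"wx":0,"wy":-0.2,"wz":0,"hand":0.45}])

```text
time: 13.05
tool_pos: [0.7068, -0.0586, 0.0686]
tool_rot: [3.14, -0.942, -0.131]
contact_force: [-0.5, 0.4, -3.2]
opening: 0.0549
```

move_arm(deltas=[{"x":0,"y":0,"z":0,"wx":0,"wy":0,"wz":0,"hand":0.45},{"x":-0.0012,"y":0,"z":0.0009,"wx":0,"wy":0,"wz":0,"hand":0.45},{"x":-0.0024,"y":0,"z":0.0018,"wx":0,"wy":0,"wz":0,"hand":0.45}])

```text
time: 13.42
tool_pos: [0.7048, -0.0572, 0.0649]
tool_rot: [3.14, -0.939, -0.129]
contact_force: [0.4, 0.3, -3.3]
opening: 0.0549
```

```bash
python3 - <<'E'
from h import *
chain((cab(.035,-.065,.0930),-7.4,36))
o=monitor.observe();R=Ro.from_euler("xyz",o["tool_rot"]).as_matrix();print(tocab(o["tool_pos"]-.048*R[:,2]))
E
```

```text
t 13.43 q [-0.23  0.63  2.06  2.98  0.49 -1.48] G [ 0.6664 -0.0521  0.0932] open 0.0549 F [ 0.4  0.3 -3.3]
shift [ 0.0005 -0.0004  0.0008] turn [ 0.11  0.17 -0.01] rows 0.0
[ 0.0341044  -0.06526831]
```

move_arm(deltas=[{"x":-0.0008,"y":0,"z":0.0006,"wx":0,"wy":0,"wz":0,"hand":0.45},{"x":-0.0016,"y":0,"z":0.0012,"wx":0,"wy":0,"wz":0,"hand":0.45},{"x":-0.0016,"y":0,"z":0.0012,"wx":0,"wy":0,"wz":0,"hand":0.45}])

```text
time: 13.8
tool_pos: [0.7065, -0.0574, 0.0653]
tool_rot: [3.139, -0.945, -0.129]
contact_force: [-4.5, -0.1, 6.8]
opening: 0.0553
```

```bash
python3 - <<'E'
from h import *
chain()
E
```

```text
t 13.8 q [-0.23  0.63  2.06  2.98  0.5  -1.49] G [ 0.6679 -0.0523  0.0934] open 0.0553 F [-4.5 -0.1  6.8]
```

move_arm(deltas=[{"x":0,"y":0,"z":0,"wx":0,"wy":0,"wz":0,"hand":0.61},{"x":0,"y":0,"z":0,"wx":0,"wy":0,"wz":0,"hand":0.64},{"x":0,"y":0,"z":0,"wx":0,"wy":0,"wz":0,"hand":0.69},{"x":0,"y":0,"z":0,"wx":0,"wy":0,"wz":0,"hand":0.69}])

```text
time: 14.3
tool_pos: [0.7053, -0.0572, 0.063]
tool_rot: [3.14, -0.94, -0.129]
contact_force: [0.6, 0.3, -0.1]
opening: 0.0633
```

```bash
python3 - <<'E'
from h import *
chain()
E
```

```text
t 14.3 q [-0.23  0.64  2.06  2.98  0.5  -1.49] G [ 0.6669 -0.0521  0.0913] open 0.0633 F [ 0.6  0.3 -0.1]
```

move_arm(deltas=[{"x":-0.012,"y":0,"z":-0.016,"wx":0,"wy":0,"wz":0,"hand":0.69},{"x":-0.029,"y":0,"z":-0.04,"wx":0,"wy":0,"wz":0,"hand":0.69},{"x":-0.047,"y":0,"z":-0.065,"wx":0,"wy":0,"wz":0,"hand":0.69},{"x":-0.065,"y":0,"z":-0.089,"wx":0,"wy":0,"wz":0,"hand":0.69},{"x":-0.06,"y":0,"z":-0.13,"wx":0,"wy":0,"wz":0,"hand":1},{"x":-0.03,"y":0,"z":-0.18,"wx":0,"wy":0,"wz":0,"hand":1},{"x":-0.03,"y":0,"z":-0.18,"wx":0,"wy":0,"wz":0,"hand":1}])

```text
time: 15.18
tool_pos: [0.5442, -0.036, 0.1516]
tool_rot: [3.136, -0.952, -0.126]
contact_force: [0.2, -0.9, 0.3]
opening: 0.0884
```

```bash
python3 - <<'E'
from kin import *
t=shot("top","t6");s=shot("side","s6")
S=np.array([.456,.333,.070])
for psi in(36,45,25):
  h=np.array([np.cos(np.radians(psi)),np.sin(np.radians(psi)),0])
  for th in(25,30):
    for nm,G in(("pick",S),("pre",S-.10*h+[0,0,.07]),("lift",S+[0,0,.12])):
        q,e=ik(G,psi,th,1,1);print(psi,th,nm,q.round(2),round(e,4))
for G in(cab(-.17,.02,.19),cab(-.06,.02,.085),cab(.03,.02,.076)):
    for th in(25,30): q,e=ik(G,-7.4,th,1,1);print(th,q.round(2),round(e,4))
chain()
E
```

```text
36 25 pick [ 0.37  0.81  2.43  2.89  1.23 -1.6 ] 0.0
36 25 pre [ 0.24  0.62  2.7   2.77  1.3  -1.64] 0.0024
36 25 lift [ 0.37  0.4   2.39  2.81  0.8  -1.45] 0.0
36 30 pick [ 0.38  0.73  2.4   2.89  1.03 -1.57] 0.0
36 30 pre [ 0.26  0.49  2.65  2.77  1.05 -1.57] 0.0
36 30 lift [ 0.38  0.34  2.34  2.76  0.61 -1.38] 0.0
45 25 pick [ 0.23  0.81  2.41  2.61  1.2  -1.62] 0.0
45 25 pre [-0.03  0.62  2.67  2.37  1.24 -1.68] 0.0
45 25 lift [ 0.23  0.4   2.37  2.45  0.84 -1.32] 0.0
45 30 pick [ 0.26  0.73  2.38  2.6   1.02 -1.55] 0.0
45 30 pre [ 0.02  0.48  2.62  2.36  1.02 -1.54] 0.0
45 30 lift [ 0.26  0.35  2.33  2.36  0.67 -1.19] 0.0
25 25 pick [ 0.55  0.81  2.4   3.25  1.2  -1.56] 0.0
25 25 pre [ 0.6   0.61  2.65  3.3   1.25 -1.55] 0.0
25 25 lift [ 0.55  0.41  2.37  3.29  0.77 -1.63] 0.0
25 30 pick [ 0.54  0.73  2.37  3.25  1.01 -1.58] 0.0
25 30 pre [ 0.6   0.48  2.6   3.31  0.99 -1.58] 0.0
25 30 lift [ 0.54  0.35  2.32  3.31  0.58 -1.66] 0.0
25 [ 0.08  0.36  2.57  3.38  0.92 -1.63] 0.0
30 [ 0.07  0.27  2.51  3.41  0.69 -1.68] 0.0
25 [ 0.01  0.75  2.34  3.28  1.09 -1.58] 0.0
30 [ 0.    0.68  2.31  3.29  0.9  -1.6 ] 0.0
25 [-0.02  0.78  2.12  3.27  0.89 -1.6 ] 0.0
30 [-0.03  0.73  2.09  3.28  0.72 -1.62] 0.0
t 15.28 q [-0.29  0.26  2.43  2.88  0.5  -1.43] G [ 0.5057 -0.0309  0.1748] open 0.0912 F [ 0.8 -0.1 -0. ]
```

```bash
python3 - <<'E'
from h import *
S=np.array([.456,.334,.070]);h=np.array([.809,.588,0])
chain((S-.10*h+[0,0,.09],36,28),(S-.04*h+[0,0,.02],36,28),(S,36,28))
E
```

```text
t 15.28 q [-0.29  0.26  2.43  2.88  0.5  -1.43] G [ 0.5057 -0.0309  0.1748] open 0.0912 F [ 0.8 -0.1 -0. ]
shift [-0.1112 -0.3157 -0.1386] turn [ 36.97   7.59 -22.97] rows 5.8
shift [-0.0336 -0.      0.0858] turn [0. 0. 0.] rows 1.5
shift [ 0.0011 -0.      0.0447] turn [0. 0. 0.] rows 0.7
```

move_arm(deltas=[{"x":-0.016,"y":-0.045,"z":-0.02,"wx":5.3,"wy":1.1,"wz":-3.3,"hand":1},{"x":-0.032,"y":-0.09,"z":-0.04,"wx":10.6,"wy":2.2,"wz":-6.6,"hand":1},{"x":-0.048,"y":-0.135,"z":-0.059,"wx":15.8,"wy":3.3,"wz":-9.8,"hand":1},{"x":-0.064,"y":-0.18,"z":-0.079,"wx":21.1,"wy":4.3,"wz":-13.1,"hand":1},{"x":-0.079,"y":-0.226,"z":-0.099,"wx":26.4,"wy":5.4,"wz":-16.4,"hand":1},{"x":-0.095,"y":-0.271,"z":-0.119,"wx":31.7,"wy":6.5,"wz":-19.7,"hand":1},{"x":-0.111,"y":-0.316,"z":-0.139,"wx":37,"wy":7.6,"wz":-23,"hand":1},{"x":-0.111,"y":-0.316,"z":-0.139,"wx":37,"wy":7.6,"wz":-23,"hand":1}])

```text
time: 16.27
tool_pos: [0.4073, 0.3023, 0.1342]
tool_rot: [-3.132, -1.075, 0.625]
contact_force: [-0.2, -0.2, -0.5]
opening: 0.0917
```

move_arm(deltas=[{"x":0,"y":0,"z":0,"wx":0,"wy":0,"wz":0,"hand":1},{"x":0,"y":0,"z":0,"wx":0,"wy":0,"wz":0,"hand":1}])

```text
time: 16.52
tool_pos: [0.4093, 0.2997, 0.1365]
tool_rot: [-3.135, -1.079, 0.621]
contact_force: [0.3, 0.3, -0.3]
opening: 0.092
```

```bash
python3 - <<'E'
from h import *
S=np.array([.456,.334,.070]);h=np.array([.809,.588,0])
chain((S-.04*h+[0,0,.02],36,28),(S,36,28))
E
```

```text
t 16.52 q [ 0.25  0.44  2.65  2.75  1.03 -1.55] G [0.3751 0.2749 0.1592] open 0.092 F [ 0.3  0.3 -0.3]
shift [-0.0324 -0.0001  0.0858] turn [-0.01  0.17 -0.19] rows 1.5
shift [ 0.0011 -0.      0.0447] turn [0. 0. 0.] rows 0.7
```

move_arm(deltas=[{"x":-0.011,"y":0,"z":0.029,"wx":0,"wy":0.1,"wz":-0.1,"hand":1},{"x":-0.022,"y":0,"z":0.057,"wx":0,"wy":0.1,"wz":-0.1,"hand":1},{"x":-0.0325,"y":0,"z":0.086,"wx":0,"wy":0.2,"wz":-0.2,"hand":1},{"x":-0.032,"y":0,"z":0.108,"wx":0,"wy":0.2,"wz":-0.2,"hand":1},{"x":-0.0315,"y":0,"z":0.1305,"wx":0,"wy":0.2,"wz":-0.2,"hand":1},{"x":-0.0315,"y":0,"z":0.1305,"wx":0,"wy":0.2,"wz":-0.2,"hand":1}])

```text
time: 17.27
tool_pos: [0.491, 0.3593, 0.0478]
tool_rot: [3.14, -1.085, 0.631]
contact_force: [0.2, -0.5, 0.8]
opening: 0.0918
```

move_arm(deltas=[{"x":0,"y":0,"z":0,"wx":0,"wy":0,"wz":0,"hand":0.4},{"x":0,"y":0,"z":0,"wx":0,"wy":0,"wz":0,"hand":0.4},{"x":0,"y":0,"z":0,"wx":0,"wy":0,"wz":0,"hand":0.4},{"x":0,"y":0,"z":0,"wx":0,"wy":0,"wz":0,"hand":0.4},{"x":0,"y":0,"z":0,"wx":0,"wy":0,"wz":0,"hand":0.4},{"x":0,"y":0,"z":0,"wx":0,"wy":0,"wz":0,"hand":0.4}], grip_force=25)

```text
time: 18.02
tool_pos: [0.4896, 0.3599, 0.048]
tool_rot: [3.14, -1.084, 0.632]
contact_force: [-1.0, 0.5, 1.5]
opening: 0.0494
```

```bash
python3 - <<'E'
from h import *
o=monitor.observe();R=Ro.from_euler("xyz",o["tool_rot"]).as_matrix();g=o["tool_pos"]-.048*R[:,2]
print(g)
chain((g+[0,0,.12],36,28),(cab(-.17,.02,g[2]+.12),-7.4,28))
a=shot("side","s7");t=shot("top","t7")
E
```

```text
[0.45534095 0.33491771 0.07040507]
t 18.02 q [ 0.38  0.77  2.41  2.9   1.12 -1.58] G [0.4553 0.3349 0.0704] open 0.0494 F [-1.   0.5  1.5]
shift [ 0.106   0.0002 -0.0561] turn [-0.12 -0.12  0.11] rows 1.9
shift [-0.0742  0.2641 -0.1395] turn [-38.32   0.    20.38] rows 4.9
```

move_arm(deltas=[{"x":0.01,"y":0,"z":-0.005,"wx":0,"wy":0,"wz":0,"hand":0.35},{"x":0.03,"y":0,"z":-0.016,"wx":0,"wy":0,"wz":0,"hand":0.35},{"x":0.056,"y":0,"z":-0.03,"wx":0,"wy":0,"wz":0,"hand":0.35},{"x":0.082,"y":0,"z":-0.043,"wx":0,"wy":0,"wz":0,"hand":0.35},{"x":0.106,"y":0,"z":-0.056,"wx":0,"wy":0,"wz":0,"hand":0.35},{"x":0.106,"y":0,"z":-0.056,"wx":0,"wy":0,"wz":0,"hand":0.35}], grip_force=30)

```text
time: 18.88
tool_pos: [0.4899, 0.3599, 0.1694]
tool_rot: [3.138, -1.086, 0.633]
contact_force: [-0.3, 0.6, -2.8]
opening: 0.0494
```

move_arm(deltas=[{"x":-0.009,"y":0.033,"z":-0.017,"wx":-4.8,"wy":0,"wz":2.5,"hand":0.35},{"x":-0.019,"y":0.066,"z":-0.035,"wx":-9.6,"wy":0,"wz":5.1,"hand":0.35},{"x":-0.028,"y":0.099,"z":-0.052,"wx":-14.4,"wy":0,"wz":7.6,"hand":0.35},{"x":-0.037,"y":0.132,"z":-0.07,"wx":-19.2,"wy":0,"wz":10.2,"hand":0.35},{"x":-0.046,"y":0.165,"z":-0.087,"wx":-24,"wy":0,"wz":12.7,"hand":0.35},{"x":-0.056,"y":0.198,"z":-0.105,"wx":-28.7,"wy":0,"wz":15.3,"hand":0.35},{"x":-0.065,"y":0.231,"z":-0.122,"wx":-33.5,"wy":0,"wz":17.8,"hand":0.35},{"x":-0.074,"y":0.264,"z":-0.14,"wx":-38.3,"wy":0,"wz":20.4,"hand":0.35}])

```text
time: 19.88
tool_pos: [0.5164, 0.0516, 0.1656]
tool_rot: [3.14, -1.079, -0.129]
contact_force: [0.0, -0.1, -3.7]
opening: 0.0498
```

move_arm(deltas=[{"x":0,"y":0,"z":0,"wx":0,"wy":0,"wz":0,"hand":0.35},{"x":0,"y":0,"z":0,"wx":0,"wy":0,"wz":0,"hand":0.35}])

```text
time: 20.12
tool_pos: [0.5169, 0.0534, 0.1665]
tool_rot: [-3.141, -1.081, -0.126]
contact_force: [-0.2, 0.5, -3.0]
opening: 0.0493
```

```bash
python3 - <<'E'
from h import *
chain((cab(-.15,.02,.095),-7.4,28),(cab(-.05,.02,.086),-7.4,28),(cab(.03,.02,.082),-7.4,28),(cab(.03,.02,.0764),-7.4,28))
a=shot("side","s8");t=shot("top","t8")
def cr(im,x,y,w,h,f): return cv2.resize(im[y:y+h,x:x+w],None,fx=f,fy=f,interpolation=cv2.INTER_CUBIC)
cv2.imwrite("pics/c8.png",np.hstack([cr(a,200,120,260,200,1.53),cr(t,200,90,260,200,1.53)]))
E
```

```text
t 20.12 q [ 0.07  0.3   2.54  3.39  0.79 -1.65] G [0.4749 0.0587 0.1891] open 0.0493 F [-0.2  0.5 -3. ]
shift [-0.0735  0.0002  0.0621] turn [-0.16  0.09  0.08] rows 1.5
shift [ 0.039  -0.      0.0925] turn [0. 0. 0.] rows 1.6
shift [0.034  0.     0.0725] turn [0. 0. 0.] rows 1.3
shift [-0.0049  0.      0.0026] turn [0. 0. 0.] rows 0.1
```

View pics/c8.png

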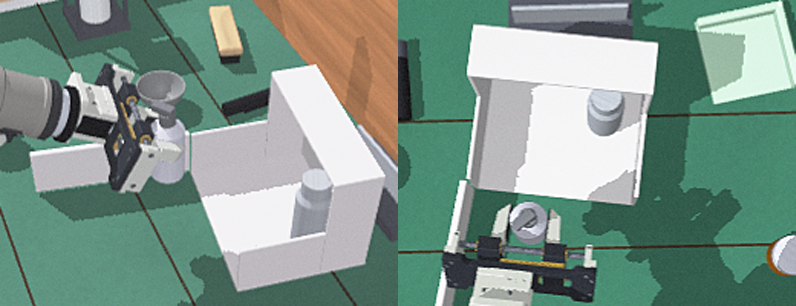

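```bash
python3 - <<'E'
from h import *
X=onz("side",200+317/1.53,120+180/1.53,.136);print("flask cap side",X.round(4),tocab(X).round(4))
X=onz("top",200+(607-398)/1.53,90+103/1.53,.136);print("top",X.round(4),tocab(X).round(4))
t=cv2.imread("pics/t8.png");s=cv2.imread("pics/s8.png")
# expected pixel centres for flask at cab(.034,-.065)
for n,z in(("cap",.136),("foot",.006)):
    print(n,proj("side",cab(.034,-.065,z)).round(1),proj("top",cab(.034,-.065,z)).round(1))
# foot front edge at floor in top view: (604,135) crop
X=onz("top",200+(604-398)/1.53,90+135/1.53,.006);print("foot front",tocab(X).round(4))
print("spray head side/top",tocab(onz("side",200+165/1.53,120+112/1.53,.24)),tocab(onz("top",200+(526-398)/1.53,90+220/1.53,.24)))
X=onz("top",200+(530-398)/1.53,90+221/1.53,.203);print("spray shoulder",tocab(X).round(4))
E
```

```text
flask cap side [ 0.6616 -0.0538  0.136 ] [ 0.0296 -0.0675]
top [ 0.6499 -0.0514  0.136 ] [ 0.0176 -0.0667]
cap [408.7 236.5] [336.6 150. ]
foot [402.2 276.2] [334.8 165.9]
foot front [ 0.0031 -0.0679]
spray head side/top [-0.16972038  0.01176718] [-0.17295072  0.01904171]
spray shoulder [-0.1695  0.0171]
```

move_arm(deltas=[{"x":-0.025,"y":0,"z":0.021,"wx":0,"wy":0,"wz":0,"hand":0.35},{"x":-0.049,"y":0,"z":0.042,"wx":0,"wy":0,"wz":0,"hand":0.35},{"x":-0.0735,"y":0,"z":0.062,"wx":-0.1,"wy":0.1,"wz":0.1,"hand":0.35},{"x":-0.06,"y":0,"z":0.093,"wx":-0.1,"wy":0.1,"wz":0.1,"hand":0.35},{"x":-0.047,"y":0,"z":0.124,"wx":-0.1,"wy":0.1,"wz":0.1,"hand":0.35},{"x":-0.0345,"y":0,"z":0.1545,"wx":-0.1,"wy":0.1,"wz":0.1,"hand":0.35},{"x":-0.0345,"y":0,"z":0.1545,"wx":-0.1,"wy":0.1,"wz":0.1,"hand":0.35}])

```text
time: 21.1
tool_pos: [0.639, 0.0384, 0.0657]
tool_rot: [-3.137, -1.088, -0.132]
contact_force: [-0.5, -0.3, -2.8]
opening: 0.049
```

```bash
python3 - <<'E'
from h import *
chain((cab(.029,.02,.081),-7.4,28),(cab(.029,.02,.0764),-7.4,28))
E
```

```text
t 21.1 q [ 0.    0.7   2.3   3.28  0.95 -1.59] G [0.5968 0.0438 0.088 ] open 0.049 F [-0.5 -0.3 -2.8]
shift [0.0289 0.001  0.0708] turn [-0.09 -0.35 -0.09] rows 1.2
shift [-0.0041  0.      0.0022] turn [0. 0. 0.] rows 0.1
```

move_arm(deltas=[{"x":0.008,"y":0,"z":0.018,"wx":0,"wy":0,"wz":0,"hand":0.35},{"x":0.016,"y":0,"z":0.036,"wx":0,"wy":0,"wz":0,"hand":0.35},{"x":0.024,"y":0,"z":0.054,"wx":0,"wy":0,"wz":0,"hand":0.35},{"x":0.0325,"y":0,"z":0.072,"wx":0,"wy":0,"wz":0,"hand":0.35},{"x":0.0325,"y":0,"z":0.072,"wx":0,"wy":0,"wz":0,"hand":0.35}])

```text
time: 21.72
tool_pos: [0.7151, 0.0285, 0.0601]
tool_rot: [-3.138, -1.085, -0.132]
contact_force: [-0.6, 0.4, -2.9]
opening: 0.0495
```

move_arm(deltas=[{"x":-0.0014,"y":0,"z":0.0007,"wx":0,"wy":0,"wz":0,"hand":0.35},{"x":-0.0028,"y":0,"z":0.0014,"wx":0,"wy":0,"wz":0,"hand":0.35},{"x":-0.004,"y":0,"z":0.0021,"wx":0,"wy":0,"wz":0,"hand":0.35},{"x":-0.004,"y":0,"z":0.0021,"wx":0,"wy":0,"wz":0,"hand":0.35}])

```text
time: 22.22
tool_pos: [0.7148, 0.0282, 0.0554]
tool_rot: [-3.138, -1.085, -0.132]
contact_force: [-0.5, -0.1, -2.5]
opening: 0.0491
```

```bash
python3 - <<'E'
from h import *
chain((cab(.029,.02,.0764),-7.4,28))
o=monitor.observe();R=Ro.from_euler("xyz",o["tool_rot"]).as_matrix();print(tocab(o["tool_pos"]-.048*R[:,2]))
E
```

```text
t 22.23 q [-0.02  0.75  2.1   3.27  0.79 -1.61] G [0.6727 0.0336 0.0779] open 0.0491 F [-0.5 -0.1 -2.5]
shift [-0.0016  0.0006  0.0004] turn [-0.06 -0.14 -0.09] rows 0.0
[0.02932168 0.02052577]
```

Not touching yet; down in 1 mm steps.

move_arm(deltas=[{"x":-0.0009,"y":0,"z":0.0005,"wx":0,"wy":0,"wz":0,"hand":0.35},{"x":-0.0014,"y":0,"z":0.0007,"wx":0,"wy":0,"wz":0,"hand":0.35},{"x":-0.0014,"y":0,"z":0.0007,"wx":0,"wy":0,"wz":0,"hand":0.35}])

```text
time: 22.6
tool_pos: [0.7151, 0.0281, 0.0542]
tool_rot: [-3.138, -1.085, -0.133]
contact_force: [0.5, 0.2, -2.2]
opening: 0.049
```

move_arm(deltas=[{"x":-0.0009,"y":0,"z":0.0005,"wx":0,"wy":0,"wz":0,"hand":0.35},{"x":-0.0014,"y":0,"z":0.0007,"wx":0,"wy":0,"wz":0,"hand":0.35},{"x":-0.0014,"y":0,"z":0.0007,"wx":0,"wy":0,"wz":0,"hand":0.35}])

```text
time: 22.98
tool_pos: [0.7158, 0.0281, 0.0542]
tool_rot: [-3.138, -1.089, -0.133]
contact_force: [-1.5, 0.8, 4.7]
opening: 0.0494
```

move_arm(deltas=[{"x":0,"y":0,"z":0,"wx":0,"wy":0,"wz":0,"hand":0.55},{"x":0,"y":0,"z":0,"wx":0,"wy":0,"wz":0,"hand":0.58},{"x":0,"y":0,"z":0,"wx":0,"wy":0,"wz":0,"hand":0.63},{"x":0,"y":0,"z":0,"wx":0,"wy":0,"wz":0,"hand":0.63}])

```text
time: 23.48
tool_pos: [0.7147, 0.0279, 0.0521]
tool_rot: [-3.138, -1.084, -0.133]
contact_force: [-0.6, -0.4, 0.3]
opening: 0.0579
```

move_arm(deltas=[{"x":-0.005,"y":0,"z":-0.009,"wx":0,"wy":0,"wz":0,"hand":0.63},{"x":-0.016,"y":0,"z":-0.031,"wx":0,"wy":0,"wz":0,"hand":0.63},{"x":-0.033,"y":0,"z":-0.062,"wx":0,"wy":0,"wz":0,"hand":0.63},{"x":-0.047,"y":0,"z":-0.088,"wx":0,"wy":0,"wz":0,"hand":0.63},{"x":-0.066,"y":0,"z":-0.124,"wx":0,"wy":0,"wz":0,"hand":0.63},{"x":-0.05,"y":0,"z":-0.17,"wx":0,"wy":0,"wz":0,"hand":1},{"x":-0.02,"y":0,"z":-0.21,"wx":0,"wy":0,"wz":0,"hand":1},{"x":-0.01,"y":0,"z":-0.22,"wx":0,"wy":0,"wz":0,"hand":1}])

```text
time: 24.48
tool_pos: [0.5154, 0.0539, 0.1483]
tool_rot: [-3.137, -1.086, -0.132]
contact_force: [0.5, -0.1, -0.0]
opening: 0.0829
```

```bash
cat > seg.py <<'E'
from h import *
E
python3 - <<'E'
from kin import *
t=shot("top","t9");s=shot("side","s9")
chain()
# gray objects inside cabinet: darker-than-white, compare with first picture
t0=cv2.imread("pics/top0.png")
# jar position by amber/lid in t9: bright low-sat blob near (457,257)
for n,im,(x0,y0,x1,y1) in(("top",t,(430,230,485,285)),("side",s,(340,380,395,435))):
    h=cv2.cvtColor(im[y0:y1,x0:x1],cv2.COLOR_BGR2HSV); m=((h[...,1]<60)&(h[...,2]>150)).astype(np.uint8)
    k,l,st,ce=cv2.connectedComponentsWithStats(m);i=1+np.argmax(st[1:,4]);print(n,st[i],ce[i]+[x0,y0], onz(n,*(ce[i]+[x0,y0]),.052).round(4))
J=np.array([.436,-.3265,.034])
for psi in(-37,-30,-45):
  h=np.array([np.cos(np.radians(psi)),np.sin(np.radians(psi)),0])
  for th in(30,36):
    for nm,G in(("pick",J),("pre",J-.08*h+[0,0,.08]),):
        q,e=ik(G,psi,th,1,1);print(psi,th,nm,q.round(2),round(e,4))
for G in(cab(-.16,-.02,.10),cab(-.055,-.02,.041)):
    for th in(30,36): q,e=ik(G,-7.4,th,1,1);print(th,q.round(2),round(e,4))
E
```

```text
t 24.57 q [ 0.08  0.39  2.56  3.37  0.9  -1.62] G [0.4746 0.0592 0.1709] open 0.0898 F [0.6 0.6 0.8]
top [ 15  14  27  26 546] [458.14468864 256.1996337 ] [ 0.4346 -0.326   0.052 ]
side [ 11   7  33  34 881] [366.48354143 403.16118048] [ 0.4341 -0.3323  0.052 ]
-37 30 pick [-0.91  0.87  2.45  2.9   1.21 -1.62] 0.0
-37 30 pre [-1.02  0.63  2.67  2.8   1.2  -1.63] 0.0
-37 36 pick [-0.9   0.76  2.41  2.9   0.97 -1.58] 0.0
-37 36 pre [-0.99  0.48  2.6   2.78  0.89 -1.55] 0.0
-30 30 pick [-1.02  0.86  2.44  2.68  1.19 -1.65] 0.0
-30 30 pre [-1.2   0.62  2.65  2.51  1.15 -1.66] 0.0
-30 36 pick [-0.99  0.76  2.4   2.68  0.96 -1.58] 0.0
-30 36 pre [-1.15  0.48  2.59  2.48  0.88 -1.51] 0.0
-45 30 pick [-0.78  0.86  2.43  3.14  1.2  -1.57] 0.0
-45 30 pre [-0.78  0.62  2.65  3.14  1.17 -1.57] 0.0
-45 36 pick [-0.78  0.76  2.39  3.14  0.96 -1.57] 0.0
-45 36 pre [-0.78  0.48  2.58  3.15  0.86 -1.57] 0.0
30 [-0.12  0.67  2.61  3.15  1.19 -1.57] 0.0
36 [-0.12  0.54  2.55  3.15  0.89 -1.57] 0.0
30 [-0.12  0.81  2.33  3.15  1.05 -1.57] 0.0
36 [-0.12  0.73  2.29  3.15  0.82 -1.57] 0.0
```

```bash
python3 - <<'E'
from kin import *
J=np.array([.4345,-.3275,.032])
for psi in(-7.4,-37,-60):
    for fl in(0,1):
        for G in(J,J+[0,0,.1]):
            q,e=ik(G,psi,89.9,fl,0);print(psi,fl,q.round(2),round(e,4))
for fl in(0,1):
    for G in(cab(-.055,-.015,.15),cab(-.055,-.015,.038)): q,e=ik(G,-7.4,89.9,fl,0);print("place",fl,q.round(2),round(e,4))
o=monitor.observe()["qpos"]
A=np.array([0.0,.15,2.3,3.25,.34,-1.6]);B=np.array([-.3,.15,2.3,0,.34,1.65])
for q in(o,A,(A+B)/2,B): p,R=fk(q,KK);print(p.round(3),"tilt",np.degrees(np.arcsin(-R[2,2])).round(1))
for px in((461,302),(535,302),(533,347),(461,347)): print("tin",onz("top",*px,.053).round(3))
E
```

```text
-7.4 0 [-0.79  0.64  1.71  0.    0.79 -2.23] 0.0
-7.4 0 [-0.79  0.49  1.63  0.    1.02 -2.23] 0.0
-7.4 1 [-0.79  0.64  1.71  0.    0.79  0.91] 0.0
-7.4 1 [-0.79  0.49  1.63  0.    1.02  0.91] 0.0
-37 0 [-0.79  0.64  1.71  0.    0.79 -1.71] 0.0
-37 0 [-0.79  0.49  1.63  0.    1.02 -1.71] 0.0
-37 1 [-0.79  0.64  1.71  0.    0.79  1.43] 0.0
-37 1 [-0.79  0.49  1.63  0.    1.02  1.43] 0.0
-60 0 [-0.79  0.64  1.71 -0.    0.79 -1.31] 0.0
-60 0 [-0.79  0.49  1.63 -0.    1.02 -1.31] 0.0
-60 1 [-0.79  0.64  1.71 -0.    0.79  1.83] 0.0
-60 1 [-0.79  0.49  1.63 -0.    1.02  1.83] 0.0
place 0 [-0.12  0.54  1.49 -0.    1.11 -1.56] 0.0
place 0 [-0.12  0.68  1.59 -0.    0.87 -1.56] 0.0
place 1 [-0.12  0.54  1.49 -0.    1.11  1.58] 0.0
place 1 [-0.12  0.68  1.59 -0.    0.87  1.58] 0.0
[0.517 0.054 0.148] tilt 27.6
[0.578 0.064 0.223] tilt 31.0
[0.518 0.116 0.154] tilt 45.6
[ 0.406 -0.045  0.076] tilt 69.9
tin [ 0.331 -0.326  0.053]
tin [ 0.329 -0.489  0.053]
tin [ 0.23  -0.477  0.053]
tin [ 0.232 -0.319  0.053]
```

```bash
python3 - <<'E'
from kin import *
o=monitor.observe()["qpos"]
A=np.array([-.4,.0,2.4,3.2,.34,-1.6]);B=np.array([-.6,-.15,2.25,0,.34,1.45])
J=np.array([.4345,-.3275,.132]);Cq,e=ik(J,-37,89.9,1,0)
M=(A+B)/2;M[1]-=.12
for nm,a,b,n in(("oA",o,A,8),("AB",A,B,16),("BC",B,Cq,8)):
    print(nm);jpath(b,n,a)
for q in (A,(A+B)/2,B): p,R=fk(q,KK);print(p.round(3))
E
```

```text
oA
call 0
[0.0143 0.0208 0.0032] [-1.5 -0.1  1.6] | 25 2.2 z 0.159
[0.0286 0.0428 0.0046] [-3.1 -0.1  3. ] | 26 2.1 z 0.171
[0.0426 0.0659 0.0041] [-4.8 -0.1  4.2] | 27 2.1 z 0.183
[0.0564 0.09   0.0015] [-6.6 -0.1  5.3] | 28 2.1 z 0.197
[ 0.0696  0.1151 -0.0031] [-8.5 -0.1  6.3] | 29 2.1 z 0.211
[ 0.0822  0.1409 -0.0101] [-10.5  -0.1   7.2] | 30 2.2 z 0.225
[ 0.0939  0.1672 -0.0194] [-12.6  -0.2   7.9] | 30 2.3 z 0.24
[ 0.1047  0.1938 -0.0311] [-14.9  -0.3   8.6] | 31 2.4 z 0.254
AB
call 0
[ 0.0099 -0.0166 -0.0008] [3.2 0.8 0.4] | 19 3.3 z 0.264
[ 0.0156 -0.0324 -0.0026] [6.3 1.  0.8] | 17 3.1 z 0.27
[ 0.0175 -0.0467 -0.0053] [9.1 0.5 1. ] | 15 2.9 z 0.273
[ 0.0156 -0.0586 -0.0086] [11.6 -0.7  1.1] | 13 2.7 z 0.273
[ 0.0105 -0.0676 -0.0122] [13.6 -2.3  1.2] | 11 2.6 z 0.27
[ 0.0027 -0.073  -0.0158] [15.  -4.4  1.1] | 10 2.5 z 0.265
[-0.0071 -0.0745 -0.0195] [15.8 -6.9  1. ] | 11 2.5 z 0.258
[-0.0181 -0.0718 -0.0229] [15.8 -9.5  0.8] | 12 2.6 z 0.25
call 1
[-0.0118  0.0064 -0.0031] [-0.7 -2.7  0.2] | 14 2.8 z 0.242
[-0.0232  0.0171 -0.0073] [-2.1 -5.3  0.4] | 16 3.0 z 0.233
[-0.0333 
[... 231 characters left out ...]
.217
[-0.0472  0.1211 -0.0475] [-18.2 -12.8   1.5] | 28 4.2 z 0.22
[-0.0416  0.1476 -0.0599] [-22.6 -12.6   1.6] | 30 4.4 z 0.227
BC
call 0
[0.0024 0.0113 0.0226] [-0.2 -5.1  0.9] | 25 5.2 z 0.212
[0.0028 0.0232 0.0451] [ -0.3 -10.1   1.9] | 25 5.2 z 0.196
[0.0012 0.0354 0.0673] [ -0.3 -15.2   3. ] | 25 5.2 z 0.179
[-0.0023  0.0478  0.0889] [ -0.2 -20.2   4.1] | 25 5.2 z 0.161
[-0.0076  0.0605  0.11  ] [  0.1 -25.2   5.3] | 25 5.2 z 0.143
[-0.0148  0.0731  0.1303] [  0.4 -30.2   6.5] | 25 5.2 z 0.124
[-0.0237  0.0858  0.1498] [  0.9 -35.2   7.8] | 25 5.2 z 0.104
[-0.0342  0.0983  0.1684] [  1.5 -40.1   9.1] | 25 5.2 z 0.084
[ 0.513 -0.141  0.254]
[ 0.517 -0.064  0.25 ]
[ 0.416 -0.192  0.227]
```

move_arm(deltas=[{"x":0.0143,"y":0.0208,"z":0.0032,"wx":-1.5,"wy":-0.1,"wz":1.6,"hand":1},{"x":0.0286,"y":0.0428,"z":0.0046,"wx":-3.1,"wy":-0.1,"wz":3,"hand":1},{"x":0.0426,"y":0.0659,"z":0.0041,"wx":-4.8,"wy":-0.1,"wz":4.2,"hand":1},{"x":0.0564,"y":0.09,"z":0.0015,"wx":-6.6,"wy":-0.1,"wz":5.3,"hand":1},{"x":0.0696,"y":0.1151,"z":-0.0031,"wx":-8.5,"wy":-0.1,"wz":6.3,"hand":1},{"x":0.0822,"y":0.1409,"z":-0.0101,"wx":-10.5,"wy":-0.1,"wz":7.2,"hand":1},{"x":0.0939,"y":0.1672,"z":-0.0194,"wx":-12.6,"wy":-0.2,"wz":7.9,"hand":1},{"x":0.1047,"y":0.1938,"z":-0.0311,"wx":-14.9,"wy":-0.3,"wz":8.6,"hand":1}])

```text
time: 25.58
tool_pos: [0.5132, -0.1426, 0.2521]
tool_rot: [-3.117, -1.075, -0.453]
contact_force: [-0.1, -0.2, -0.3]
opening: 0.0916
```

move_arm(deltas=[{"x":0.0099,"y":-0.0166,"z":-0.0008,"wx":3.2,"wy":0.8,"wz":0.4,"hand":1},{"x":0.0156,"y":-0.0324,"z":-0.0026,"wx":6.3,"wy":1,"wz":0.8,"hand":1},{"x":0.0175,"y":-0.0467,"z":-0.0053,"wx":9.1,"wy":0.5,"wz":1,"hand":1},{"x":0.0156,"y":-0.0586,"z":-0.0086,"wx":11.6,"wy":-0.7,"wz":1.1,"hand":1},{"x":0.0105,"y":-0.0676,"z":-0.0122,"wx":13.6,"wy":-2.3,"wz":1.2,"hand":1},{"x":0.0027,"y":-0.073,"z":-0.0158,"wx":15,"wy":-4.4,"wz":1.1,"hand":1},{"x":-0.0071,"y":-0.0745,"z":-0.0195,"wx":15.8,"wy":-6.9,"wz":1,"hand":1},{"x":-0.0181,"y":-0.0718,"z":-0.0229,"wx":15.8,"wy":-9.5,"wz":0.8,"hand":1}])

```text
time: 26.58
tool_pos: [0.5168, -0.0635, 0.2468]
tool_rot: [-2.855, -0.907, -0.431]
contact_force: [-0.7, -0.3, -0.1]
opening: 0.0917
```

move_arm(deltas=[{"x":-0.0118,"y":0.0064,"z":-0.0031,"wx":-0.7,"wy":-2.7,"wz":0.2,"hand":1},{"x":-0.0232,"y":0.0171,"z":-0.0073,"wx":-2.1,"wy":-5.3,"wz":0.4,"hand":1},{"x":-0.0333,"y":0.0318,"z":-0.0126,"wx":-4.2,"wy":-7.7,"wz":0.6,"hand":1},{"x":-0.0413,"y":0.0501,"z":-0.0192,"wx":-7,"wy":-9.7,"wz":0.9,"hand":1},{"x":-0.0467,"y":0.0716,"z":-0.0271,"wx":-10.3,"wy":-11.3,"wz":1.1,"hand":1},{"x":-0.0488,"y":0.0955,"z":-0.0366,"wx":-14,"wy":-12.4,"wz":1.3,"hand":1},{"x":-0.0472,"y":0.1211,"z":-0.0475,"wx":-18.2,"wy":-12.8,"wz":1.5,"hand":1},{"x":-0.0416,"y":0.1476,"z":-0.0599,"wx":-22.6,"wy":-12.6,"wz":1.6,"hand":1}])

```text
time: 27.58
tool_pos: [0.4149, -0.1927, 0.2236]
tool_rot: [3.037, -0.685, -0.444]
contact_force: [-0.5, -0.1, 0.1]
opening: 0.0918
```

move_arm(deltas=[{"x":0,"y":0,"z":0,"wx":0,"wy":0,"wz":0,"hand":1},{"x":0,"y":0,"z":0,"wx":0,"wy":0,"wz":0,"hand":1}])

```text
time: 27.82
tool_pos: [0.4162, -0.1915, 0.2244]
tool_rot: [3.04, -0.689, -0.443]
contact_force: [-0.2, 0.1, 0.0]
opening: 0.0919
```

```bash
python3 - <<'E'
from kin import *
J=np.array([.4345,-.3275,.032])
chain((J+[0,0,.08],-37,89.9),(J,-37,89.9))
E
```

```text
t 27.82 q [-0.6  -0.14  2.25 -0.01  0.34  1.46] G [ 0.3909 -0.1741  0.2613] open 0.0919 F [-0.2  0.1  0. ]
shift [-0.0441  0.0972  0.1822] turn [  1.54 -39.72   9.17] rows 3.8
shift [-0.0001  0.      0.08  ] turn [0. 0. 0.] rows 1.3
```

move_arm(deltas=[{"x":-0.0088,"y":0.0194,"z":0.0364,"wx":0.3,"wy":-7.9,"wz":1.8,"hand":1},{"x":-0.0176,"y":0.0389,"z":0.0729,"wx":0.6,"wy":-15.9,"wz":3.7,"hand":1},{"x":-0.0265,"y":0.0583,"z":0.1093,"wx":0.9,"wy":-23.8,"wz":5.5,"hand":1},{"x":-0.0353,"y":0.0778,"z":0.1458,"wx":1.2,"wy":-31.8,"wz":7.3,"hand":1},{"x":-0.0441,"y":0.0972,"z":0.1822,"wx":1.5,"wy":-39.7,"wz":9.2,"hand":1},{"x":-0.0441,"y":0.0972,"z":0.1822,"wx":1.5,"wy":-39.7,"wz":9.2,"hand":1},{"x":-0.0441,"y":0.0972,"z":0.1822,"wx":1.5,"wy":-39.7,"wz":9.2,"hand":1}])

```text
time: 28.7
tool_pos: [0.4351, -0.3276, 0.0653]
tool_rot: [-3.141, -0.005, -0.646]
contact_force: [-0.1, 0.8, 0.0]
opening: 0.0919
```

```bash
python3 - <<'E'
from kin import *
J=np.array([.4345,-.3275,.045])
chain((J,-37,89.9))
t=shot("top","t10");s=shot("side","s10")
def cr(im,x,y,w,h,f): return cv2.resize(im[y:y+h,x:x+w],None,fx=f,fy=f,interpolation=cv2.INTER_CUBIC)
o=monitor.observe();R=Ro.from_euler("xyz",o["tool_rot"]).as_matrix();p=o["tool_pos"]
# fingertip check: lowest gripper pixels in the side view vs empty scene picture
d=cv2.absdiff(s,cv2.imread("pics/side0.png")).max(2)
for y in(-.055,.055):
    for z in(-.03,0): print("tip y",y,"z",z,proj("side",p+R@np.array([0,y,z])).round(1))
a=cr(s,320,330,130,120,4);cv2.imwrite("pics/c10.png",a)
E
```

```text
t 28.7 q [-0.79  0.52  1.65  0.    0.97  1.43] G [ 0.4349 -0.3275  0.1133] open 0.0919 F [-0.1  0.8  0. ]
shift [-0.0007  0.0003  0.0683] turn [-0.02 -0.16 -0.02] rows 1.1
tip y -0.055 z -0.03 [373.2 362.1]
tip y -0.055 z 0 [372.2 370.9]
tip y 0.055 z -0.03 [361.3 416.1]
tip y 0.055 z 0 [360.5 424.3]
```

move_arm(deltas=[{"x":0,"y":0,"z":0.02,"wx":0,"wy":0,"wz":0,"hand":1},{"x":0,"y":0,"z":0.04,"wx":0,"wy":0,"wz":0,"hand":1},{"x":0,"y":0,"z":0.055,"wx":0,"wy":0,"wz":0,"hand":1},{"x":0,"y":0,"z":0.06,"wx":0,"wy":0,"wz":0,"hand":1},{"x":0,"y":0,"z":0.065,"wx":0,"wy":0,"wz":0,"hand":1}])

```text
time: 29.42
tool_pos: [0.4359, -0.3295, 0.0018]
tool_rot: [3.14, -0.008, -0.647]
contact_force: [-0.1, 0.3, 0.4]
opening: 0.0918
```

move_arm(deltas=[{"x":0,"y":0,"z":0.004,"wx":0,"wy":0,"wz":0,"hand":1},{"x":0,"y":0,"z":0.006,"wx":0,"wy":0,"wz":0,"hand":1}])

```text
time: 29.68
tool_pos: [0.4356, -0.3294, -0.005]
tool_rot: [3.14, -0.006, -0.647]
contact_force: [0.4, 0.1, -0.6]
opening: 0.0918
```

No contact with the reported TCP at −5 mm, which confirms the fingers are shorter. Going down the rest and gripping.

move_arm(deltas=[{"x":0,"y":0,"z":0.004,"wx":0,"wy":0,"wz":0,"hand":1},{"x":0,"y":0,"z":0.008,"wx":0,"wy":0,"wz":0,"hand":1},{"x":0,"y":0,"z":0.008,"wx":0,"wy":0,"wz":0,"hand":0.5},{"x":0,"y":0,"z":0.008,"wx":0,"wy":0,"wz":0,"hand":0.5},{"x":0,"y":0,"z":0.008,"wx":0,"wy":0,"wz":0,"hand":0.5},{"x":0,"y":0,"z":0.008,"wx":0,"wy":0,"wz":0,"hand":0.5},{"x":0,"y":0,"z":0.008,"wx":0,"wy":0,"wz":0,"hand":0.5}], grip_force=25)

```text
time: 30.55
tool_pos: [0.4356, -0.3294, -0.0129]
tool_rot: [3.14, -0.006, -0.647]
contact_force: [-0.1, -0.3, -0.1]
opening: 0.0595
```

```bash
python3 - <<'E'
from kin import *
o=monitor.observe();R=Ro.from_euler("xyz",o["tool_rot"]).as_matrix();g=o["tool_pos"]-.048*R[:,2]
chain((g+[0,0,.11],-37,89.9),(cab(-.055,-.01,g[2]+.11),-7.4,89.9),(cab(-.055,-.01,g[2]+.010),-7.4,89.9))
E
```

```text
t 30.55 q [-0.79  0.63  1.71 -0.    0.79  1.43] G [ 0.4354 -0.3292  0.0351] open 0.0595 F [-0.1 -0.3 -0.1]
shift [ 5.0e-04  1.0e-04 -1.1e-01] turn [ 0.09 -0.26 -0.08] rows 1.8
shift [-8.700e-02 -3.644e-01 -2.000e-04] turn [  0.05  -0.   -29.6 ] rows 6.0
shift [-0.0002  0.      0.1   ] turn [0. 0. 0.] rows 1.6
```

move_arm(deltas=[{"x":0,"y":0,"z":-0.01,"wx":0,"wy":0,"wz":0,"hand":0.5},{"x":0,"y":0,"z":-0.035,"wx":0,"wy":0,"wz":0,"hand":0.5},{"x":0,"y":0,"z":-0.06,"wx":0,"wy":0,"wz":0,"hand":0.5},{"x":0,"y":0,"z":-0.085,"wx":0,"wy":0,"wz":0,"hand":0.5},{"x":0,"y":0,"z":-0.11,"wx":0,"wy":-0.3,"wz":0,"hand":0.5},{"x":0,"y":0,"z":-0.11,"wx":0,"wy":-0.3,"wz":0,"hand":0.5}], grip_force=30)

```text
time: 31.3
tool_pos: [0.4361, -0.3298, 0.0991]
tool_rot: [3.139, -0.005, -0.647]
contact_force: [0.1, -0.1, -3.1]
opening: 0.0594
```

move_arm(deltas=[{"x":-0.012,"y":-0.052,"z":0,"wx":0,"wy":0,"wz":-4.2,"hand":0.5},{"x":-0.025,"y":-0.104,"z":0,"wx":0,"wy":0,"wz":-8.5,"hand":0.5},{"x":-0.037,"y":-0.156,"z":0,"wx":0,"wy":0,"wz":-12.7,"hand":0.5},{"x":-0.05,"y":-0.208,"z":0,"wx":0,"wy":0,"wz":-16.9,"hand":0.5},{"x":-0.062,"y":-0.26,"z":0,"wx":0,"wy":0,"wz":-21.1,"hand":0.5},{"x":-0.075,"y":-0.312,"z":0,"wx":0,"wy":0,"wz":-25.4,"hand":0.5},{"x":-0.087,"y":-0.364,"z":0,"wx":0,"wy":0,"wz":-29.6,"hand":0.5},{"x":-0.087,"y":-0.364,"z":0,"wx":0,"wy":0,"wz":-29.6,"hand":0.5}])

```text
time: 32.3
tool_pos: [0.5852, 0.0176, 0.0948]
tool_rot: [3.141, 0.002, -0.125]
contact_force: [-0.7, -0.9, -3.1]
opening: 0.0596
```

move_arm(deltas=[{"x":0,"y":0,"z":0,"wx":0,"wy":0,"wz":0,"hand":0.5},{"x":0,"y":0,"z":0,"wx":0,"wy":0,"wz":0,"hand":0.5}])

```text
time: 32.55
tool_pos: [0.5845, 0.0129, 0.0958]
tool_rot: [3.14, 0.001, -0.132]
contact_force: [-0.3, -0.3, -1.7]
opening: 0.0596
```

```bash
python3 - <<'E'
from kin import *
chain((cab(-.055,-.01,.0451),-7.4,89.9))
o=monitor.observe();R=Ro.from_euler("xyz",o["tool_rot"]).as_matrix();g=o["tool_pos"]-.048*R[:,2];print(tocab(g))
# pending: check tall things in cabinet from t9 (arm away)
t=cv2.imread("pics/t9.png");s=cv2.imread("pics/s9.png")
def cr(im,x,y,w,h,f): return cv2.resize(im[y:y+h,x:x+w],None,fx=f,fy=f,interpolation=cv2.INTER_CUBIC)
cv2.imwrite("pics/c9.png",np.hstack([cr(s,310,150,150,160,2.6),cr(t,235,95,150,160,2.6)]))
E
```

```text
t 32.55 q [-0.11  0.55  1.5  -0.    1.1   1.6 ] G [0.5846 0.013  0.1438] open 0.0596 F [-0.3 -0.3 -1.7]
shift [ 0.0007 -0.0016  0.0987] turn [ 0.12  0.17 -0.18] rows 1.6
[-0.05544452 -0.01128087]
```

move_arm(deltas=[{"x":0,"y":-0.001,"z":0.022,"wx":0,"wy":0,"wz":0,"hand":0.5},{"x":0,"y":-0.001,"z":0.045,"wx":0,"wy":0,"wz":0,"hand":0.5},{"x":0,"y":-0.001,"z":0.068,"wx":0,"wy":0,"wz":0,"hand":0.5},{"x":0,"y":-0.001,"z":0.085,"wx":0,"wy":0,"wz":0,"hand":0.5},{"x":0,"y":-0.001,"z":0.095,"wx":0,"wy":0,"wz":0,"hand":0.5},{"x":0,"y":-0.001,"z":0.099,"wx":0,"wy":0,"wz":0,"hand":0.5},{"x":0,"y":-0.001,"z":0.099,"wx":0,"wy":0,"wz":0,"hand":0.5}])

```text
time: 33.42
tool_pos: [0.5855, 0.0148, -0.0024]
tool_rot: [3.14, -0.0, -0.131]
contact_force: [0.6, -0.4, -1.6]
opening: 0.0597
```

move_arm(deltas=[{"x":0,"y":0,"z":0.001,"wx":0,"wy":0,"wz":0,"hand":0.5},{"x":0,"y":0,"z":0.002,"wx":0,"wy":0,"wz":0,"hand":0.5},{"x":0,"y":0,"z":0.002,"wx":0,"wy":0,"wz":0,"hand":0.5}])

```text
time: 33.8
tool_pos: [0.5853, 0.0149, -0.0045]
tool_rot: [3.14, -0.0, -0.13]
contact_force: [0.2, 0.1, -2.5]
opening: 0.0596
```

move_arm(deltas=[{"x":0,"y":0,"z":0.001,"wx":0,"wy":0,"wz":0,"hand":0.5},{"x":0,"y":0,"z":0.002,"wx":0,"wy":0,"wz":0,"hand":0.5},{"x":0,"y":0,"z":0.002,"wx":0,"wy":0,"wz":0,"hand":0.5}])

```text
time: 34.17
tool_pos: [0.5853, 0.0148, -0.0067]
tool_rot: [3.14, 0.0, -0.13]
contact_force: [0.1, -0.5, -1.9]
opening: 0.0598
```

move_arm(deltas=[{"x":0,"y":0,"z":0.0007,"wx":0,"wy":0,"wz":0,"hand":0.5},{"x":0,"y":0,"z":0.0012,"wx":0,"wy":0,"wz":0,"hand":0.5},{"x":0,"y":0,"z":0.0012,"wx":0,"wy":0,"wz":0,"hand":0.5}])

```text
time: 34.55
tool_pos: [0.5852, 0.0148, -0.0068]
tool_rot: [3.14, -0.0, -0.13]
contact_force: [-3.9, 0.9, 6.9]
opening: 0.0594
```

move_arm(deltas=[{"x":0,"y":0,"z":0,"wx":0,"wy":0,"wz":0,"hand":0.68},{"x":0,"y":0,"z":0,"wx":0,"wy":0,"wz":0,"hand":0.72},{"x":0,"y":0,"z":0,"wx":0,"wy":0,"wz":0,"hand":0.78},{"x":0,"y":0,"z":0,"wx":0,"wy":0,"wz":0,"hand":0.78},{"x":0,"y":0,"z":-0.03,"wx":0,"wy":0,"wz":0,"hand":0.78},{"x":0,"y":0,"z":-0.08,"wx":0,"wy":0,"wz":0,"hand":0.78},{"x":0,"y":0,"z":-0.13,"wx":0,"wy":0,"wz":0,"hand":0.78},{"x":0,"y":0,"z":-0.13,"wx":0,"wy":0,"wz":0,"hand":0}])

```text
time: 35.55
tool_pos: [0.588, 0.0148, 0.1266]
tool_rot: [3.14, -0.009, -0.13]
contact_force: [0.6, -1.1, 0.4]
opening: 0.0656
```

```bash
cat > door.py <<'E'
from h import *
H=np.array([-.105,.126])
def ctr(a,r=.17,gap=0.):
    d=np.array([-np.sin(a),-np.cos(a)]);n=np.array([-np.cos(a),np.sin(a)])
    c=H+r*d+(.010+.0095*abs(np.cos(a))+.019*abs(np.sin(a))+gap)*n
    return cab(*c)[:2]
def rows(pts,z0=None):
    "pts: world TCP targets; prints shifts in tool axes from the measured pose"
    o=monitor.observe();p=o["tool_pos"];R=Ro.from_euler("xyz",o["tool_rot"]).as_matrix()
    print("t",round(o["time"],2),p.round(4),o["tool_rot"].round(3),"F",o["contact_force"].round(1),"open",round(o["opening"],3))
    for q in pts: print((R.T@(np.array(q)-p)).round(4))
E
python3 - <<'E'
from door import *
# door pose check from the last top picture with door visible: top edges
t=shot("top","t11")
s=np.r_[ctr(1.64,gap=.02),.13]; rows([s,np.r_[s[:2],.004]])
a=1.64
for r in(.0,.252):
    d=np.array([-np.sin(a),-np.cos(a)]);n=np.array([-np.cos(a),np.sin(a)])
    for o in(0,.01): print("door top corner expect",proj("top",cab(*(H+r*d+o*n),.086)).round(1))
cv2.imwrite("pics/c11.png",cv2.resize(t[90:340,190:400],None,fx=2.4,fy=2.4,interpolation=cv2.INTER_CUBIC))
# white mask of door in region
h=cv2.cvtColor(t,cv2.COLOR_BGR2HSV);m=((h[...,1]<40)&(h[...,2]>200)).astype(np.uint8)
for y in(225,240,260,280,300,315):
    xs=np.where(m[y,205:262])[0]+205; print(y,(xs.min(),xs.max()) if len(xs) else None)
E
```

```text
t 35.6 [0.5864 0.015  0.124 ] [ 3.14  -0.004 -0.13 ] F [-0.5  0.2 -1. ] open 0.062
[-0.2175 -0.196  -0.0072]
[-0.218  -0.1962  0.1188]
door top corner expect [245.6 207.4]
door top corner expect [241.3 206.7]
door top corner expect [223.3 318.7]
door top corner expect [218.8 317.9]
225 (np.int64(238), np.int64(242))
240 (np.int64(234), np.int64(237))
260 (np.int64(230), np.int64(234))
280 (np.int64(226), np.int64(230))
300 (np.int64(222), np.int64(226))
315 (np.int64(219), np.int64(223))
```

move_arm(deltas=[{"x":-0.04,"y":-0.036,"z":-0.007,"wx":0,"wy":0,"wz":0,"hand":0},{"x":-0.08,"y":-0.072,"z":-0.007,"wx":0,"wy":0,"wz":0,"hand":0},{"x":-0.12,"y":-0.108,"z":-0.007,"wx":0,"wy":0,"wz":0,"hand":0},{"x":-0.16,"y":-0.144,"z":-0.007,"wx":0,"wy":0,"wz":0,"hand":0},{"x":-0.2,"y":-0.18,"z":-0.007,"wx":0,"wy":0,"wz":0,"hand":0},{"x":-0.218,"y":-0.196,"z":-0.007,"wx":0,"wy":0,"wz":0,"hand":0},{"x":-0.218,"y":-0.196,"z":0.03,"wx":0,"wy":0,"wz":0,"hand":0},{"x":-0.218,"y":-0.196,"z":0.03,"wx":0,"wy":0,"wz":0,"hand":0}])

```text
time: 36.6
tool_pos: [0.3918, 0.2369, 0.0891]
tool_rot: [3.136, 0.007, -0.13]
contact_force: [0.3, -0.0, 0.6]
opening: 0.0005
```

move_arm(deltas=[{"x":0,"y":0,"z":0.04,"wx":0,"wy":0,"wz":0,"hand":0},{"x":0,"y":0,"z":0.08,"wx":0,"wy":0,"wz":0,"hand":0},{"x":0,"y":0,"z":0.088,"wx":0,"wy":0,"wz":0,"hand":0},{"x":0,"y":0,"z":0.088,"wx":0,"wy":0,"wz":0,"hand":0}])

```text
time: 37.1
tool_pos: [0.3951, 0.2375, 0.0043]
tool_rot: [3.14, 0.0, -0.131]
contact_force: [0.0, 0.6, 0.5]
opening: 0.0004
```

```bash
python3 - <<'E'
from door import *
t=shot("top","t12");s=shot("side","s12")
def cr(im,x,y,w,h,f): return cv2.resize(im[y:y+h,x:x+w],None,fx=f,fy=f,interpolation=cv2.INTER_CUBIC)
cv2.imwrite("pics/c12.png",np.hstack([cr(s,300,150,155,170,2.55),cr(t,215,90,155,170,2.55)]))
z=.004
rows([np.r_[ctr(a,gap=g),z] for a,g in [(1.64,.0)]+[(x,0) for x in np.linspace(1.5,.0,15)]])
E
```

```text
t 37.2 [0.3957 0.2379 0.0052] [ 3.141e+00 -2.000e-03 -1.310e-01] F [-0.2 -0.1 -0.1] open 0.0
[-0.0009  0.0202  0.0012]
[-0.0049  0.0439  0.0012]
[-0.0059  0.0616  0.0012]
[-0.005   0.0796  0.0012]
[-0.0022  0.0976  0.0013]
[0.0026 0.1154 0.0013]
[0.0095 0.1328 0.0013]
[0.0184 0.1496 0.0013]
[0.0292 0.1654 0.0014]
[0.0418 0.1801 0.0014]
[0.0562 0.1933 0.0014]
[0.0722 0.2049 0.0015]
[0.0896 0.2147 0.0015]
[0.1081 0.2224 0.0016]
[0.1275 0.228  0.0016]
[0.1475 0.2312 0.0016]
```

View pics/c12.png

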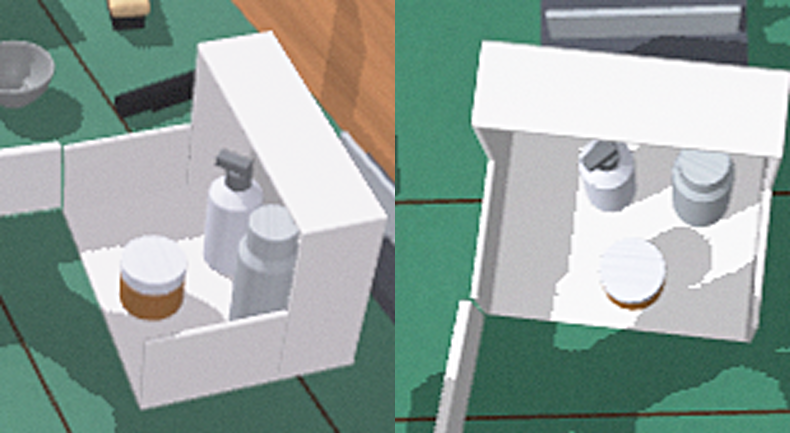

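All three stand upright: spray head (600,155), flask cap (705,165), jar (632,270) in the top crop, door still open. Quantifying their positions.

```bash
python3 - <<'E'
from door import *
T=lambda u,v,z:tocab(onz("top",215+(u-395)/2.55,90+v/2.55,z)).round(4)
Sd=lambda u,v,z:tocab(onz("side",300+u/2.55,150+v/2.55,z)).round(4)
print("spray foot front",T(612,211,.006),"flask foot front",T(700,227,.006),"jar lid",T(632,271,.058),Sd(153,262,.058))
print("flask cap",T(704,168,.136),Sd(274,225,.136),"spray shoulder",T(607,172,.09),Sd(236,195,.09))
print("roof edge",T(475,124,.184),T(780,157,.184))
for n,c,zz in(("spray",(.029,.02),(.006,.09)),("flask",(.033,-.065),(.006,.136))):
    for z in zz:
        u=proj("top",cab(*c,z));v=proj("side",cab(*c,z));print(n,z,"exp top crop",((u-[215,90])*2.55+[395,0]).round(),"side",((v-[300,150])*2.55).round())
E
```

```text
spray foot front [0.008  0.0179] flask foot front [ 0.0011 -0.068 ] jar lid [-0.059  -0.0103] [-0.0556 -0.0138]
flask cap [ 0.0207 -0.0654] [ 0.0295 -0.0694] spray shoulder [0.0218 0.0203] [0.0327 0.0182]
roof edge [0.0238 0.1248] [ 0.0219 -0.1257]
spray 0.006 exp top crop [612. 190.] side [223. 258.]
spray 0.09 exp top crop [608. 164.] side [232. 194.]
flask 0.006 exp top crop [700. 194.] side [260. 322.]
flask 0.136 exp top crop [705. 154.] side [276. 221.]
```

move_arm(deltas=[{"x":-0.001,"y":0.02,"z":0.001,"wx":0,"wy":0,"wz":0,"hand":0},{"x":-0.005,"y":0.044,"z":0.001,"wx":0,"wy":0,"wz":0,"hand":0},{"x":-0.006,"y":0.0615,"z":0.001,"wx":0,"wy":0,"wz":0,"hand":0},{"x":-0.005,"y":0.0795,"z":0.001,"wx":0,"wy":0,"wz":0,"hand":0},{"x":-0.002,"y":0.0975,"z":0.001,"wx":0,"wy":0,"wz":0,"hand":0},{"x":0.0025,"y":0.1155,"z":0.001,"wx":0,"wy":0,"wz":0,"hand":0},{"x":0.0095,"y":0.133,"z":0.001,"wx":0,"wy":0,"wz":0,"hand":0},{"x":0.0185,"y":0.1495,"z":0.001,"wx":0,"wy":0,"wz":0,"hand":0}])

```text
time: 38.2
tool_pos: [0.3947, 0.0864, 0.0045]
tool_rot: [3.14, -0.003, -0.131]
contact_force: [-0.1, 1.5, 0.3]
opening: 0.0004
```

```bash
python3 - <<'E'
from door import *
t=shot("top","t13")
rows([np.r_[ctr(.8),.004]])
h=cv2.cvtColor(t,cv2.COLOR_BGR2HSV);m=((h[...,1]<40)&(h[...,2]>200)).astype(np.uint8)
a=.85
for a in(.75,.85,.95):
    d=np.array([-np.sin(a),-np.cos(a)]); print(a,[proj("top",cab(*(H+r*d),.086)).round(0).tolist() for r in(.05,.25)])
for y in(220,230,240,250,260,270,280): 
    xs=np.where(m[y,240:360])[0]+240; print(y,xs[:1],xs[-1:],len(xs))
E
```

```text
t 38.25 [0.396  0.0851 0.0046] [ 3.14  -0.004 -0.131] F [ 0.2 -0.6 -0.5] open 0.0
[0.0038 0.0067 0.0006]
0.75 [[260.0, 224.0], [318.0, 292.0]]
0.85 [[258.0, 225.0], [309.0, 299.0]]
0.95 [[256.0, 226.0], [299.0, 305.0]]
220 [248] [352] 39
230 [254] [260] 7
240 [261] [267] 7
250 [] [] 0
260 [] [] 0
270 [] [] 0
280 [] [] 0
```

move_arm(deltas=[{"x":0.0105,"y":0.016,"z":0,"wx":0,"wy":0,"wz":0,"hand":0},{"x":0.0235,"y":0.0305,"z":0,"wx":0,"wy":0,"wz":0,"hand":0},{"x":0.0375,"y":0.044,"z":0,"wx":0,"wy":0,"wz":0,"hand":0},{"x":0.0535,"y":0.0555,"z":0,"wx":0,"wy":0,"wz":0,"hand":0},{"x":0.071,"y":0.065,"z":0,"wx":0,"wy":0,"wz":0,"hand":0},{"x":0.0895,"y":0.073,"z":0,"wx":0,"wy":0,"wz":0,"hand":0},{"x":0.109,"y":0.0785,"z":0,"wx":0,"wy":0,"wz":0,"hand":0},{"x":0.122,"y":0.0815,"z":0,"wx":0,"wy":0,"wz":0,"hand":0}])

```text
time: 39.25
tool_pos: [0.5051, -0.0104, 0.0034]
tool_rot: [3.14, -0.001, -0.131]
contact_force: [-1.2, -0.8, 1.1]
opening: 0.0004
```

move_arm(deltas=[{"x":0.003,"y":0,"z":0,"wx":0,"wy":0,"wz":0,"hand":0},{"x":0.005,"y":0,"z":0,"wx":0,"wy":0,"wz":0,"hand":0},{"x":0.005,"y":0,"z":0,"wx":0,"wy":0,"wz":0,"hand":0}])

```text
time: 39.62
tool_pos: [0.5084, -0.0101, 0.0032]
tool_rot: [3.14, 0.001, -0.13]
contact_force: [-0.8, 0.3, 0.1]
opening: 0.0007
```

move_arm(deltas=[{"x":0.001,"y":0,"z":0,"wx":0,"wy":0,"wz":0,"hand":0},{"x":0.002,"y":0,"z":0,"wx":0,"wy":0,"wz":0,"hand":0},{"x":0.002,"y":0,"z":0,"wx":0,"wy":0,"wz":0,"hand":0}])

```text
time: 40.0
tool_pos: [0.5108, -0.0106, 0.0033]
tool_rot: [3.14, 0.0, -0.13]
contact_force: [0.1, 0.3, 0.0]
opening: 0.0005
```

move_arm(deltas=[{"x":0.001,"y":0,"z":0,"wx":0,"wy":0,"wz":0,"hand":0},{"x":0.002,"y":0,"z":0,"wx":0,"wy":0,"wz":0,"hand":0},{"x":0.003,"y":0,"z":0,"wx":0,"wy":0,"wz":0,"hand":0},{"x":0.003,"y":0,"z":0,"wx":0,"wy":0,"wz":0,"hand":0}])

```text
time: 40.5
tool_pos: [0.5111, -0.0107, 0.003]
tool_rot: [3.14, 0.005, -0.13]
contact_force: [-8.7, -0.7, 5.6]
opening: 0.0004
```

```bash
python3 - <<'E'
from door import *
rows([]);o=monitor.observe();print(tocab(o["tool_pos"]).round(4))
E
```

```text
t 40.5 [ 0.5111 -0.0107  0.003 ] [ 3.14   0.005 -0.13 ] F [-8.7 -0.7  5.6] open 0.0
[-0.1252 -0.0442]
```

Firm stop (8.7 N) exactly where a shut door should be. Backing off and checking.

move_arm(deltas=[{"x":-0.01,"y":0,"z":0,"wx":0,"wy":0,"wz":0,"hand":0},{"x":-0.04,"y":0,"z":0,"wx":0,"wy":0,"wz":0,"hand":0},{"x":-0.09,"y":0,"z":0,"wx":0,"wy":0,"wz":0,"hand":0},{"x":-0.12,"y":0,"z":-0.05,"wx":0,"wy":0,"wz":0,"hand":0},{"x":-0.12,"y":0.05,"z":-0.1,"wx":0,"wy":0,"wz":0,"hand":0},{"x":-0.12,"y":0.1,"z":-0.15,"wx":0,"wy":0,"wz":0,"hand":0},{"x":-0.12,"y":0.1,"z":-0.15,"wx":0,"wy":0,"wz":0,"hand":0}])

```text
time: 41.38
tool_pos: [0.3831, -0.0968, 0.1561]
tool_rot: [3.138, -0.006, -0.133]
contact_force: [0.4, 0.5, 0.1]
opening: 0.0002
```

```bash
python3 - <<'E'
from door import *
t=shot("top","t14");s=shot("side","s14");t12=cv2.imread("pics/t12.png");s12=cv2.imread("pics/s12.png")
rows([])
h=cv2.cvtColor(t,cv2.COLOR_BGR2HSV);m=((h[...,1]<40)&(h[...,2]>190)).astype(np.uint8)
for r in(.05,.10,.15,.2,.24):
    for nm,z in(("top",.086),):
        i=proj("top",cab(-.105,H[1]-r,z));e=proj("top",cab(-.115,H[1]-r,z))
        c=m[200:260,int(round(e[0]))];ys=np.where(c)[0]+200
        print(r,"expected inner/outer top edge row",i[1].round(1),e[1].round(1),"last white row",ys.max())
# change inside cabinet back area / jar between before and after shutting
for n,a,b in(("top",t12,t),("side",s12,s)):
    for nm,c,z in(("jar",(-.056,-.011),.058),("flask",(.031,-.066),.136),("spray",(.031,.019),.1)):
        u,v=proj(n,cab(*c,z)).round().astype(int); d=cv2.absdiff(a[v-8:v+9,u-8:u+9],b[v-8:v+9,u-8:u+9]);print(n,nm,d.mean().round(1))
E
```

```text
t 41.48 [ 0.3823 -0.0953  0.1543] [ 3.139e+00 -3.000e-03 -1.330e-01] F [-0.6  0.4 -0. ] open 0.001
0.05 expected inner/outer top edge row 209.7 214.1 last white row 218
0.1 expected inner/outer top edge row 212.0 216.4 last white row 218
0.15 expected inner/outer top edge row 214.3 218.7 last white row 223
0.2 expected inner/outer top edge row 216.7 221.0 last white row 223
0.24 expected inner/outer top edge row 218.5 222.9 last white row 222
top jar 4.0
top flask 5.9
top spray 5.6
side jar 0.7
side flask 1.6
side spray 1.9
```

```bash
python3 -c "
from cell import robot; print(robot.hand_in())"
```

```text
the job is handed in; nothing more can be done
None
```

The job is done and handed in at about 41.5 s of the 72 s: the flask and spray bottle stand at the back, the jar is in the front bay, and the door is shut.

**Placing:**
- The flask and then the spray bottle were set down upright side by side.
- The jar followed at about x −57 mm, in front of them.
- Each was lowered until the wrist felt the floor, then released.
- I then pushed the door until it stopped firmly at 8.7 N, with the tool about where a shut door puts it.

**Last checks:**
- Pictures taken before shutting showed all three upright.
- After shutting, the image patches at the three things were practically unchanged.
- The door's edge in the top view lay on the shut line within about 4 pixels, and was closest at the free end.

**What disagreed:**
- **Finger length:** The real fingertips end about 30 mm short of the reported TCP. My first flask grip was therefore off-axis: it leaned when lifted, so I set it back and regripped. I used the corrected length after that, and the later grips matched the true diameters.
- **Depth under the hood:** Both axes must be past 22 mm to be half under it.
  - Flask: 29–30 mm from its foot and the side view.
  - Spray: about 33 mm from its foot and the side view.
  - By-eye top-view readings, taken where the hood partly hides them, gave only 21–22 mm. I judged those unreliable, so the margin is modest.

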